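# Nest the washed parts baskets in the low corner of the drain shelf

### The arm

A 6-joint arm with a two-finger parallel gripper is mounted at the origin on the work surface. World frame = base frame: x ahead of the robot, y to its left, z up, the work surface at z = 0. Lengths are in m, angles in rad, forces in N, time in s.
With the tool pointing down it reaches from about 0.375 to 0.975 m from the base axis. Payload 3.8 kg.
Tool frame: the origin (TCP) lies at the very end of the fingers, on their centre line; the grasp point (between the pads) lies 19 mm behind it; z points along the fingers, y is the line along which they close (so a half turn about z gives the same grasp; the last joint's range is limited). The gripper opens to 85 mm and grips with 20 to 120 N. Pads are 22 mm wide; open, the fingers measure 114 mm over their backs; the gripper's body (76 mm by 85 mm) begins 54 mm behind the grasp point. The pads swing forward as they close: fully open they stand 13 mm farther back than shut.
Start: joints at [1.222, 0.264, 1.604, -0, 1.274, -0.037], TCP at [0.207, 0.642, 0.231] pointing down, gripper open.
Joint ranges: [-2.63, 2.63], [-0.94, 2.18], [0.31, 2.57], [-1.31, 4.45], [0, 2.66], [-2.55, 2.55]. Speed limits (rad/s): [2.57, 2.57, 3.14, 3.14, 3.14, 3.14].

### API

Orientations are given as a rotation vector (axis times angle).
In Python, from workcell import * gives the robot as it stands.
- The arm moves only by the shell command python3 -m crank 'ROWS' [OPENING] [FORCE]. ROWS is JSON, a list that holds one entry, the list of rows, each a list of 6 numbers: the shift along the tool's x, y, z in cm, then the turn, a rotation vector about the tool's x, y, z in rad. In form: [[[dx, dy, dz, ax, ay, az], ...]]. A call has 1 to 8 rows; each row shifts and turns the commanded pose from where the row before left it, along the tool's axes as they then stand; what a row does not reach is not made up. A row lasts 1/12 s, in which the tool goes at most 41.7 mm and 7.16 degrees, less where a joint would pass 70% of its speed; a pose out of reach is approached as far as the arm can. A call with a gripper value outside its range is refused whole. OPENING is the finger opening in cm, from 0 to 8.54, set as the call begins (- or left out, the last holds). The fingers move at their own pace and stop on an object; FORCE is the grip in N (left out, the last holds). Time passes only in rows, so rows that do not move let the fingers close. It gives the time, the measured TCP pose, the force, the opening and the grip force at its end, in the units of the state.
- read_state(): the state, without advancing time (a new reading comes with each control period).
- read_camera(name): name is "scene" or "top" or "wrist"; returns the picture (420x560x3 uint8, blue, green, red); there is no depth.
- camera_model(name): a dict with "camera_matrix" (3x3 intrinsics, pixels), "R" (3x3) and "t" (3): a world point X has camera coordinates R X + t. Camera axes: x right, y down, z forward; pixel columns grow to the right and rows downward; lengths in m; the calibration is good to about 2 mm. A picture is of the moment at which its call begins: read the wrist's pose just before it. camera_model takes no time and is no camera call; for the wrist camera it gives the pose at the moment of the call.
- finish_job(): hands the job in; it is judged then, once.
The state is a dict: "time": time; "q": joint angles; "joint_vel": joint speeds; "joint_torque": joint torques, N m; "tool_pos": TCP position; "tcp_rot": TCP orientation; "wrist_force": force on the tool from outside, world axes, zero at the start; "torque": the same for the moment, N m; "width": opening from 0.0 (shut) to 1.0 (fully open); "grip_force": force on a finger pad.
Only numpy, scipy, OpenCV 4.12 (cv2) and the standard library are available. Lean on these libraries where they do the work, as an engineer would, in place of code of your own. Each camera call takes 0.05 s, during which the arm holds its last target. There are 200 camera calls.

### The job

Put the three washed parts baskets on the sloping drain shelf to drip dry, from the largest to the smallest: first the largest, let down the slope into the low corner so that it lies flat against both raised edges there, then nest the medium one in it and the smallest in that, all upright and each sitting fully down on the floor of the one below. Feel each one in without forcing it or letting it drop, and leave the other things on the bench where they are.

Things in the scene. Friction and masses are not known exactly. Their poses are not given: they have to be found in the camera images.
- basket_large: Largest, shallowest of three beige slotted plastic baskets, alike but for size: straight walls, open top. 160 mm (own x) by 82 (own y) over the walls, 45 high; walls and floor 4 thick, inside 152 x 74. Its top 18 mm is a rim band 9 thick, flush inside, 5 proud of the walls outside (170 x 92 over it). Origin: centre of the underside, z up through the mouth. A half turn changes nothing. 0.11 to 0.23 kg.
- basket_medium: Medium basket, same kind: 148 x 70 mm over the walls, 70 high, walls and floor 4 (inside 140 x 62), the same rim band 9 thick and 18 high (158 x 80 over it). Origin and axes as the large one. It fits inside the large one with 2 mm to spare on each side; seated on its floor, its rim stands 29 mm above the large one's rim. 0.11 to 0.23 kg. Starts upright on the bench.
- basket_small: Smallest, deepest basket, same kind: 136 x 58 mm over the walls, 95 high, walls and floor 4 (inside 128 x 50), the same rim band (146 x 68 over it). Origin and axes as the large one. It fits inside the medium one with 2 mm to spare on each side; seated, its rim stands 29 mm above the medium one's rim. 0.1 to 0.21 kg. Starts upright on the bench.
- large_rim (a point): Centre of the large basket's mouth, 45 mm above its origin along its z; axes as the basket.
- medium_rim (a point): Centre of the medium basket's mouth, 70 mm above its origin along its z; axes as the basket.
- small_rim (a point): Centre of the small basket's mouth, 95 mm above its origin along its z; axes as the basket.
- deck: Fixed, slick white board of the drain shelf, on a tube stand. It slopes 0.28 rad along both sides down to one corner, towards the robot and the bench's middle. Origin: that inner low corner on the surface, 55 mm above the bench. x: uphill, away from the robot; y: downhill; z: square to the board. It spans x 0 to 190, y -240 to 0 mm. Edges: low ones (x = 0, y = 0) 22 mm high, the others 10, all 8 thick.
- home_spot (a point): Where on the board the large basket's origin lies when it is home in the low corner with its long side along the board's y: x = 41, y = -80, z = 0 mm in the board's frame (long side along x serves as well: 80, -41, 0). Axes as the board. Board friction is about 0.12, so a basket let go higher up slides down to here by itself, unless it is skewed.
- grease_tin: Bystander: upright closed blue tin, 74 mm across, 100 mm high, loose. Origin: centre of its base.
- spanner: Bystander: steel spanner 200 mm long lying flat, 8 mm thick, loose. Origin: its middle, on the bench.
- timing_gear: Bystander: flat dark steel gear, 120 mm across, 12 mm thick, with a 46 mm hole, loose. Origin: centre of its underside.
- parts_tin: Bystander: round brass-coloured open tin, 100 mm across, 38 mm high, loose. Origin: centre of its underside.
There are look-alikes about, which are no part of the job. What is shaped like the basket_large but blue is not meant. Leave any pink look-alike of the basket_medium alone.

How it is judged:
On the way, in this order (a step that is already met when the one before it is completed fails the run):
1. the large basket lies flat on the board, home in the low corner, let go and at rest (((x of basket_large in the frame of deck between 0.036 and 0.047 m and y of basket_large in the frame of deck between -0.086 and -0.075 m and angle between the x axis of basket_large and the y axis of deck, either way round below 0.06 rad) or (x of basket_large in the frame of deck between 0.075 and 0.086 m and y of basket_large in the frame of deck between -0.047 and -0.036 m and angle between the x axis of basket_large and the x axis of deck, either way round below 0.06 rad)) and z of basket_large in the frame of deck between -0.004 and 0.005 m and angle between the z axis of basket_large and the z axis of deck, either way round below 0.05 rad and z of large_rim in the frame of deck above 0.03 m and linear speed of basket_large below 0.02 m/s and contact force between the fingers and basket_large below 0.1 N), for 0.2 s.
2. the medium basket sits on the floor of the large one, let go (x of basket_medium in the frame of basket_large between -0.006 and 0.006 m and y of basket_medium in the frame of basket_large between -0.006 and 0.006 m and z of basket_medium in the frame of basket_large between 0 and 0.0075 m and angle between the z axis of basket_medium and the z axis of basket_large, either way round below 0.05 rad and z of medium_rim in the frame of basket_large above 0.05 m and contact force between the fingers and basket_medium below 0.1 N), for 0.2 s.
3. the small basket sits on the floor of the medium one, let go (x of basket_small in the frame of basket_medium between -0.006 and 0.006 m and y of basket_small in the frame of basket_medium between -0.006 and 0.006 m and z of basket_small in the frame of basket_medium between 0 and 0.0075 m and angle between the z axis of basket_small and the z axis of basket_medium, either way round below 0.05 rad and z of small_rim in the frame of basket_medium above 0.05 m and contact force between the fingers and basket_small below 0.1 N), for 0.2 s.
At the end, for the whole second after the job is handed in: Large basket upright, flat on the board (5 mm), against both low edges (within 5 mm, 0.06 rad), long side along either; medium in large and small in medium, each upright and flat (0.05 rad) on the floor of the one below (within 3.5 mm); all let go and at rest (((x of basket_large in the frame of deck between 0.036 and 0.047 m and y of basket_large in the frame of deck between -0.086 and -0.075 m and angle between the x axis of basket_large and the y axis of deck, either way round below 0.06 rad) or (x of basket_large in the frame of deck between 0.075 and 0.086 m and y of basket_large in the frame of deck between -0.047 and -0.036 m and angle between the x axis of basket_large and the x axis of deck, either way round below 0.06 rad)) and z of basket_large in the frame of deck between -0.004 and 0.005 m and angle between the z axis of basket_large and the z axis of deck, either way round below 0.05 rad and z of large_rim in the frame of deck above 0.03 m and x of basket_medium in the frame of basket_large between -0.006 and 0.006 m and y of basket_medium in the frame of basket_large between -0.006 and 0.006 m and z of basket_medium in the frame of basket_large between 0 and 0.0075 m and angle between the z axis of basket_medium and the z axis of basket_large, either way round below 0.05 rad and z of medium_rim in the frame of basket_large above 0.05 m and x of basket_small in the frame of basket_medium between -0.006 and 0.006 m and y of basket_small in the frame of basket_medium between -0.006 and 0.006 m and z of basket_small in the frame of basket_medium between 0 and 0.0075 m and angle between the z axis of basket_small and the z axis of basket_medium, either way round below 0.05 rad and z of small_rim in the frame of basket_medium above 0.05 m and linear speed of each of basket_large, basket_medium, basket_small below 0.02 m/s); the robot touches nothing.
It fails at once if a bystander is moved more than 20 mm (distance of any of grease_tin, spanner, timing_gear, parts_tin from where it was at the start of the episode above 0.02 m).
It fails at once if a basket is forced: it presses on the one it goes into with over 60 N (contact force between any of basket_medium, basket_small and basket_large above 60 N or contact force between basket_small and basket_medium above 60 N).
It fails at once if a basket is dropped or flung: it moves faster than 0.7 m/s while the gripper does not touch it ((linear speed of basket_large above 0.7 m/s and contact force between the fingers and basket_large below 0.1 N) or (linear speed of basket_medium above 0.7 m/s and contact force between the fingers and basket_medium below 0.1 N) or (linear speed of basket_small above 0.7 m/s and contact force between the fingers and basket_small below 0.1 N)).
It also fails if it takes over 72 s, if anything falls off the work surface, if the arm or the gripper's body presses on something with over 40 N, if the wrist force passes 120 N, or if a joint passes its speed limit or range.

## Working session

There is one attempt and no reset: what is moved stays moved. The work goes in short steps, Python scripts to look and compute and a shell command to move; the robot and the scene stay as the last step left them, time stands still between calls to the robot, and variables do not carry over. Pictures are saved under pics/ and viewed, at most 10 in all, crops included, and the job is handed in when it is done.

```bash
ls; mkdir -p pics; python3 - <<'E'
from workcell import *
import cv2,numpy as np
for n in("scene","top"):
    cv2.imwrite(f"pics/{n}0.png",read_camera(n)); m=camera_model(n); print(n,m)
print(read_state())
E
```

```text
pics
scene {'camera_matrix': array([[424.94558069,   0.        , 280.57388484],
       [  0.        , 424.94558069, 207.7469207 ],
       [  0.        ,   0.        ,   1.        ]]), 'R': array([[ 0.83757671,  0.54611816,  0.01483923],
       [ 0.42512794, -0.6344746 , -0.64552941],
       [-0.34312022,  0.54698897, -0.76359124]]), 't': array([-0.50892368, -0.13852833,  1.43842203])}
top {'camera_matrix': array([[399.94005188,   0.        , 280.15449141],
       [  0.        , 399.94005188, 209.66569879],
       [  0.        ,   0.        ,   1.        ]]), 'R': array([[-0.00268577, -0.99998954,  0.00370248],
       [-0.99598788,  0.0023438 , -0.08945754],
       [ 0.08944793, -0.00392789, -0.99598375]]), 't': array([0.05156802, 0.575982  , 1.1382613 ])}
{'time': 0.1, 'q': array([ 1.22207697e+00,  2.64711608e-01,  1.60525368e+00, -1.66494212e-05,
        1.27369657e+00, -3.69072458e-02]), 'joint_vel': array([ 0.00057097, -0.00263159, -0.00219731,  0.00024402, -0.00069701,
        0.00066187]), 'joint_torque': array([ 8.85515219e-04, -5.16711080e+01, -3.68593204e+01, -2.68682919e-05,
        6.33650052e-03,  1.82265893e-05]), 'tool_pos': array([0.20686274, 0.64181993, 0.23005498]), 'tcp_rot': array([-0.48774454, -3.10311238,  0.00319446]), 'wrist_force': array([ 0.14395686,  0.04417314, -0.58052959]), 'torque': array([-0.02406466,  0.00565838, -0.01614025]), 'grip_force': 0.0, 'width': 0.998865118501284}
```

View pics/scene0.png

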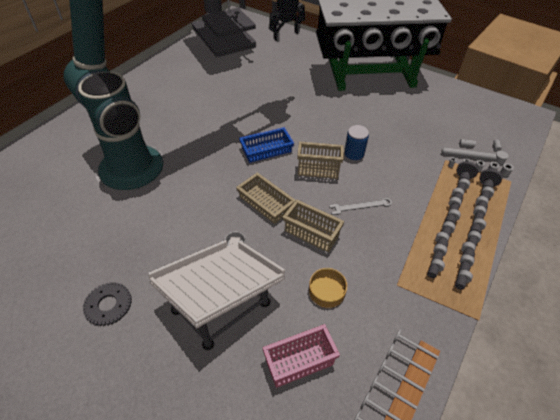

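View pics/top0.png

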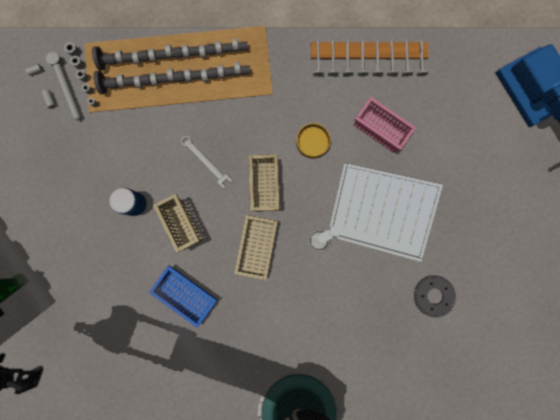

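The scene view shows three beige baskets: (265,198) shallow, (313,226) medium and (320,158) deep. The look-alikes are blue at (270,145) and pink at (300,357). The deck's low corner is at about (332,237) in the top view, where the beige baskets are at (257,247), (265,182) and (178,222). I'll choose by measured size.

```bash
cat > h.py <<'E'
from workcell import *
import cv2,numpy as np
from scipy.spatial.transform import Rotation as Ro
def ray(m,p):
    d=np.linalg.inv(m["camera_matrix"])@np.array([p[0],p[1],1.]); R=m["R"]
    return -R.T@m["t"],R.T@d
def onplane(m,p,z=0.,n=(0,0,1),p0=None):
    o,d=ray(m,p); n=np.array(n,float); p0=np.array([0,0,z]) if p0 is None else p0
    return o+d*(n@(p0-o))/(n@d)
def proj(m,X):
    c=m["R"]@np.array(X)+m["t"]; u=m["camera_matrix"]@c; return u[:2]/u[2]
def beige(im):
    h=cv2.cvtColor(im,cv2.COLOR_BGR2HSV)
    return cv2.inRange(h,(14,50,60),(30,150,255))
E
python3 - <<'E'
from h import *
im=cv2.imread("pics/top0.png"); m=camera_model("top")
k=cv2.morphologyEx(beige(im),cv2.MORPH_CLOSE,np.ones((7,7)))
cs,_=cv2.findContours(k,cv2.RETR_EXTERNAL,cv2.CHAIN_APPROX_NONE)
for c in cs:
    if cv2.contourArea(c)<800: continue
    print("px",cv2.minAreaRect(c))
    for z in(.045,.070,.095):
        w=np.array([onplane(m,p[0],z)[:2]*1000 for p in c],np.float32); r=cv2.minAreaRect(w); print(z,np.round(r[0]),np.round(r[1]),round(r[2],1))
h=cv2.cvtColor(im,cv2.COLOR_BGR2HSV); w=cv2.inRange(h,(0,0,150),(180,60,255)); w=cv2.morphologyEx(w,cv2.MORPH_OPEN,np.ones((7,7)))
cs,_=cv2.findContours(w[100:280,310:460],cv2.RETR_EXTERNAL,cv2.CHAIN_APPROX_NONE)
c=max(cs,key=cv2.contourArea)+np.array([310,100]); print(cv2.approxPolyDP(c,8,True)[:,0])
# hypothesised deck corners for a yaw: projected
a=im[90:300,130:460]; cv2.imwrite("pics/c.png",cv2.resize(a,None,fx=2.4,fy=2.4,interpolation=cv2.INTER_CUBIC))
E
```

```text
px ((177.48486328125, 222.46890258789062), (54.19295120239258, 29.459203720092773), 64.02560424804688)
0.045 [539. 343.] [156.  83.] 27.0
0.07 [537. 337.] [153.  81.] 27.0
0.095 [536. 331.] [149.  79.] 27.0
px ((259.9181823730469, 215.37481689453125), (36.51726531982422, 125.52700805664062), 7.062602519989014)
0.045 [560. 108.] [104. 360.] 83.3
0.07 [558. 107.] [102. 352.] 83.3
0.095 [557. 106.] [100. 344.] 83.3
px ((313.5, 140.0), (36.0, 35.0), 90.0)
0.045 [778. -47.] [102. 107.] 89.9
0.07 [771. -45.] [100. 104.] 89.9
0.095 [764. -43.] [ 97. 102.] 89.9
px ((177.01641845703125, 68.2378158569336), (70.92373657226562, 185.56509399414062), 84.36931610107422)
0.045 [996. 352.] [218. 545.] 5.7
0.07 [984. 345.] [213. 533.] 5.7
0.095 [973. 339.] [209. 521.] 5.7
[[348 165]
 [335 223]
 [312 244]
 [341 234]
 [423 251]
 [437 187]]
```

View pics/c.png

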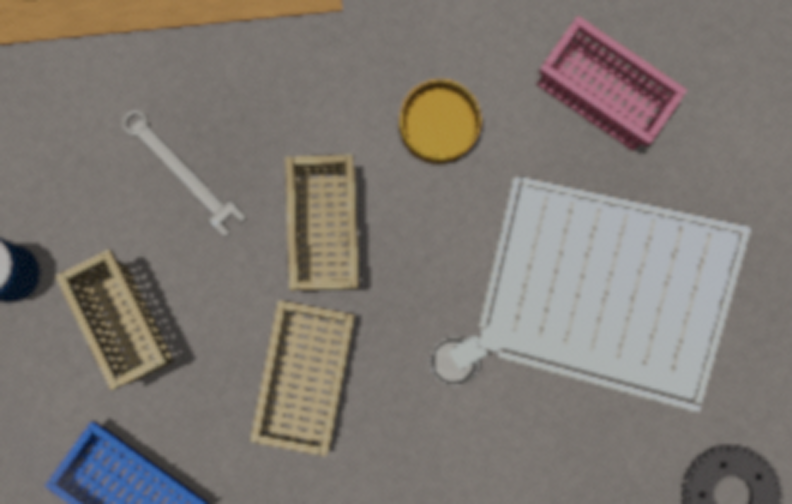

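The crop confirms the choice: large at (305,378), medium at (325,222) and small at (113,320), all beige. The blue one at (140,470) and the pink one at (610,82) are excluded. A drain cup stands at (455,360), outside the low corner.

```bash
python3 - <<'E'
from h import *
from scipy.optimize import least_squares
m=camera_model("top"); f=lambda p:(130+p[0]/2.4-.2,90+p[1]/2.4-.2)
B={"L":(.045,[(282,302),(355,313),(327,455),(251,442)]),"M":(.07,[(287,157),(353,155),(357,288),(291,290)]),"S":(.095,[(58,275),(108,251),(165,361),(117,387)])}
for n,(z,c) in B.items():
    w=np.array([onplane(m,f(p),z)[:2]*1000 for p in c]); 
    e=(w[0]+w[1]-w[2]-w[3])/2; print(n,w.mean(0).round(1),"len",np.linalg.norm(e).round(),"wid",np.linalg.norm((w[0]+w[3]-w[1]-w[2])/2).round(),"yaw",np.degrees(np.arctan2(e[1],e[0])).round(1))
D=np.array([(-8,8,22),(198,8,22),(198,-248,10),(-8,-248,22)])/1000
px=np.array([f(p) for p in[(481,343),(515,178),(749,229),(699,409)]])
def Rd(y):
    s,c=np.sin(.28),np.cos(.28); g=np.arcsin(np.tan(.28)**2*1) # x.y=0
    x=np.array([c,0,s]); yy=np.array([c*np.sin(g),c*np.cos(g),-s]); return Ro.from_euler('z',y).as_matrix()@np.column_stack([x,yy,np.cross(x,yy)])
def res(v): return np.ravel([proj(m,np.array([v[0],v[1],.055])+Rd(v[2])@d) for d in D]-px)
s=least_squares(res,[.55,-.1,-.2]); R=Rd(s.x[2]); print(s.x,res(s.x).round(1)); print(R.round(4))
np.savez("deck.npz",R=R,t=[s.x[0],s.x[1],.055])
E
```

```text
L [467.9 117.9] len 169.0 wid 89.0 yaw -11.7
M [649.5  95.7] len 158.0 wid 77.0 yaw 1.8
S [535.7 333.3] len 144.0 wid 62.0 yaw 28.4
[ 0.51096509 -0.09731778 -0.21055373] [-2.8  2.2  0.  -1.9  1.8 -1.4  0.8  1.2]
[[ 0.9398  0.2779 -0.1987]
 [-0.2009  0.92    0.3365]
 [ 0.2764 -0.2764  0.9205]]
```

```bash
cat >> h.py <<'E'
def tool():
    s=read_state(); return Ro.from_rotvec(s["tcp_rot"]).as_matrix(),np.array(s["tool_pos"])
def plan(p,R=None):
    T,t=tool(); print("shift cm",(T.T@(np.array(p)-t)*100).round(2),end=" ")
    if R is not None: print("turn",Ro.from_matrix(T.T@R).as_rotvec().round(4))
def Rdown(yaw): # tool y at yaw (deg) from world y, z down
    a=np.radians(yaw); y=np.array([-np.sin(a),np.cos(a),0]); z=np.array([0,0,-1.]); return np.column_stack([np.cross(y,z),y,z])
D=np.load("deck.npz")
E
python3 - <<'E'
from h import *
T,t=tool(); m=camera_model("wrist"); print("cam in tool",(T.T@(-m["R"].T@m["t"]-t)).round(3),(m["R"]@T).round(2),m["camera_matrix"][0])
plan([.46,.095,.23],Rdown(-11.7))
E
```

```text
cam in tool [ 0.078 -0.001 -0.143] [[-0.    1.    0.  ]
 [-0.95 -0.   -0.31]
 [-0.31 -0.    0.95]] [302.95763864   0.         278.90278862]
shift cm [-40.87 -44.28   0.09] turn [-0.0021 -0.0002 -0.1076]
```

```bash
python3 -m crank '[[[-2.55,-2.77,0,0,0,0],[-2.55,-2.77,0,0,0,0],[-2.55,-2.77,0,0,0,0],[-2.55,-2.77,0,0,0,0],[-2.55,-2.77,0,0,0,0],[-2.55,-2.77,0,0,0,0],[-2.55,-2.77,0,0,0,0],[-2.55,-2.77,0,0,0,0]]]' 4.5 40
python3 -m crank '[[[-2.55,-2.77,0,0,0,0],[-2.55,-2.77,0,0,0,0],[-2.55,-2.77,0,0,0,0],[-2.55,-2.77,0,0,0,0],[-2.55,-2.77,0,0,0,0],[-2.55,-2.77,0,0,0,0],[-2.55,-2.77,0,0,0,0],[-2.55,-2.77,0,0,0,-0.108]]]'
python3 -m crank '[[[0,0,0,0,0,0],[0,0,0,0,0,0],[0,0,0,0,0,0]]]'
python3 - <<'E'
from h import *
plan([.46,.095,.23],Rdown(-11.7))
im=read_camera("wrist"); m=camera_model("wrist"); cv2.imwrite("pics/w1.png",im); np.savez("w1.npz",**m)
E
```

```text
time: 0.77
tool_pos: [0.3333, 0.367, 0.2308]
tcp_rot: [-0.487, -3.103, 0.001]
wrist_force: [0.8, -0.5, 0.6]
width: 0.525
grip_force: 0.0
time: 1.43
tool_pos: [0.4593, 0.0942, 0.2311]
tcp_rot: [-0.322, -3.125, 0.0]
wrist_force: [0.9, 0.1, -0.3]
width: 0.527
grip_force: 0.0
time: 1.68
tool_pos: [0.4587, 0.0961, 0.2308]
tcp_rot: [-0.326, -3.123, -0.0]
wrist_force: [-1.0, 0.2, 0.3]
width: 0.528
grip_force: 0.0
shift cm [-0.15 -0.08  0.08] turn [ 0.0002 -0.0013 -0.0039]
```

View pics/w1.png

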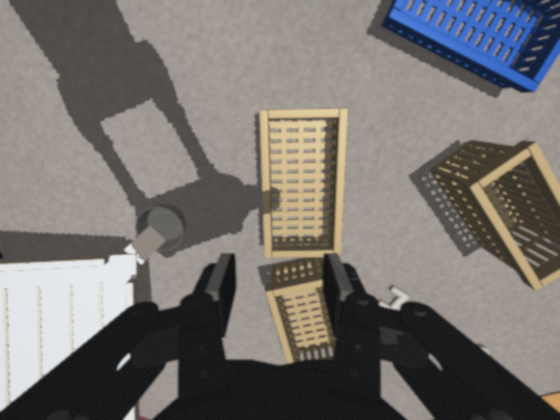

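The large basket's rim corners are at (260,111), (347,110), (341,258) and (264,258). The medium basket is below at (303,320) and the deck's low corner is near (133,260).

```bash
python3 - <<'E'
from h import *
m=dict(np.load("w1.npz")); im=cv2.imread("pics/w1.png")
k=beige(im); k[262:]=0; k[:,:250]=0;k[:,360:]=0
c=np.argwhere(cv2.morphologyEx(k,cv2.MORPH_CLOSE,np.ones((15,15))))[:,::-1]
w=np.array([onplane(m,p,.045)[:2]*1000 for p in c],np.float32); r=cv2.minAreaRect(w); print(r)
w=np.array([onplane(m,p,.045)[:2]*1000 for p in [(260,111),(347,110),(341,258),(264,258)]]); e=(w[2]+w[3]-w[0]-w[1])/2
yaw=np.degrees(np.arctan2(e[1],e[0])); print(w.round(),w.mean(0),yaw,np.linalg.norm(e),np.linalg.norm(w[0]-w[1]),np.linalg.norm(w[2]-w[3]))
a=np.radians(yaw); by=np.array([-np.sin(a),np.cos(a)])
g=w.mean(0)-41.5*by; print(g); plan([g[0]/1000,g[1]/1000,.075],Rdown(yaw))
a=im[230:420,0:160]; cv2.imwrite("pics/d1.png",cv2.resize(a,None,fx=3.1,fy=3.1,interpolation=cv2.INTER_CUBIC))
E
```

```text
((471.3072814941406, 119.62037658691406), (93.07840728759766, 175.60501098632812), 79.06344604492188)
[[379.  92.]
 [396. 181.]
 [563. 150.]
 [544.  59.]] [470.35410746 120.62884034] -10.845457990986509 169.0605670511781 89.852974263362 92.6574052697499
[462.54544281  79.87010193]
shift cm [-0.75 -1.56 15.59] turn [ 0.0001 -0.0011 -0.0171]
```

View pics/d1.png

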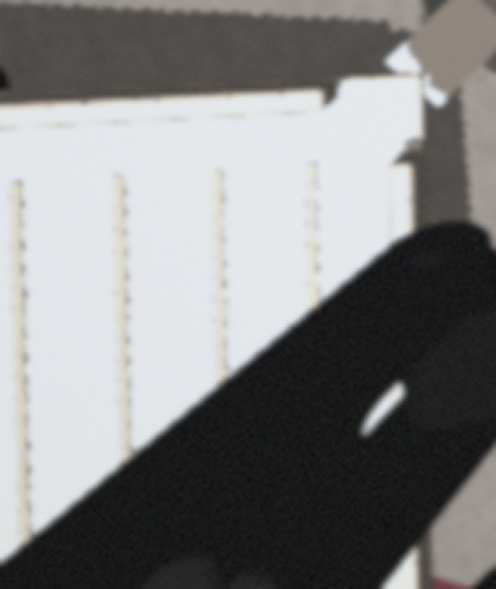

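```bash
python3 - <<'E'
from h import *
m=dict(np.load("w1.npz"));R,t=D["R"],D["t"]
for u in[(0,125),(160,120),(325,115),(391,165),(392,225),(0,103),(325,92),(410,165)]:
    X=onplane(m,(u[0]/3.1-.3,230+u[1]/3.1-.3),n=R[:,2],p0=t+R@[0,0,.022]); print(u,(R.T@(X-t)*1000).round(1))
E
python3 -m crank '[[[-0.4,-0.8,2.6,0,0,-0.009],[-0.35,-0.76,2.6,0,0,-0.008],[0,0,2.6,0,0,0],[0,0,2.6,0,0,0],[0,0,2.6,0,0,0],[0,0,2.6,0,0,0],[0,0,0,0,0,0],[0,0,0,0,0,0]]]'
python3 - <<'E'
from h import *
plan([.4625,.0799,.075],Rdown(-11)); cv2.imwrite("pics/w2.png",read_camera("wrist"))
E
```

```text
(0, 125) [  -2.8 -111.2   22. ]
(160, 120) [ -1.6 -67.4  22. ]
(325, 115) [ -0.3 -18.3  22. ]
(391, 165) [19.   2.5 22. ]
(392, 225) [40.6  2.5 22. ]
(0, 103) [  -9.9 -111.1   22. ]
(325, 92) [ -8.4 -18.2  22. ]
(410, 165) [19.5  8.6 22. ]
time: 2.4
tool_pos: [0.4613, 0.0804, 0.074]
tcp_rot: [-0.293, -3.124, 0.001]
wrist_force: [0.2, 1.3, 0.8]
width: 0.531
grip_force: 0.0
shift cm [-0.13 -0.03 -0.1 ] turn [-0.0012 -0.0042  0.0052]
```

View pics/w2.png

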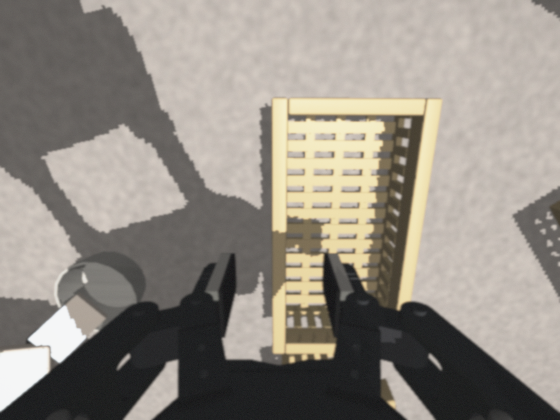

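Close view: the wall strip, columns 272–288, is centred between the fingers, which are at columns 235 and 325. Descend and grip.

```bash
python3 -m crank '[[[-0.1,0,1.5,0,0,0],[0,0,1.5,0,0,0],[0,0,1.2,0,0,0],[0,0,0.8,0,0,0],[0,0,0.4,0,0,0],[0,0,0,0,0,0],[0,0,0,0,0,0]]]'
python3 -m crank '[[[0,0,0,0,0,0],[0,0,0,0,0,0],[0,0,0,0,0,0],[0,0,0,0,0,0],[0,0,0,0,0,0],[0,0,0,0,0,0]]]' 0 50
python3 -m crank '[[[0,0,-1,0,0,0],[0,0,-1.5,0,0,0],[0,0,-2.5,0,0,0],[0,0,-4,0,0,0],[0,0,-4,0,0,0],[0,0,-3,0,0,0],[0,0,0,0,0,0],[0,0,0,0,0,0]]]'
python3 - <<'E'
from h import *
print(read_state()["wrist_force"]); cv2.imwrite("pics/w3.png",read_camera("wrist"))
E
```

```text
time: 3.03
tool_pos: [0.4653, 0.0794, 0.0223]
tcp_rot: [0.296, 3.126, 0.001]
wrist_force: [-0.1, 0.5, 0.0]
width: 0.528
grip_force: 0.0
time: 3.53
tool_pos: [0.4652, 0.0793, 0.0221]
tcp_rot: [0.296, 3.126, 0.001]
wrist_force: [-0.3, 0.7, 5.8]
width: 0.097
grip_force: 50.6
time: 4.2
tool_pos: [0.4658, 0.0791, 0.1838]
tcp_rot: [0.296, 3.123, 0.001]
wrist_force: [-0.9, 0.4, -2.6]
width: 0.092
grip_force: 49.6
[-0.88768096  0.4031646  -2.63111603]
```

View pics/w3.png

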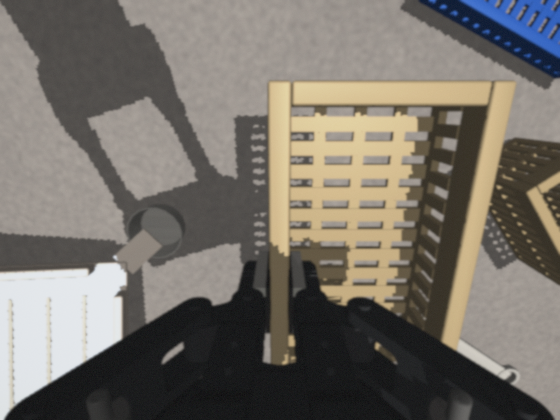

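```bash
cat >> h.py <<'E'
def wray(m,T,t,px,z): # wrist pixel -> tool-frame point on tool plane z
    return T.T@(onplane(m,px,n=T[:,2],p0=t+T[:,2]*z)-t)
DR=D["R"]; DT=D["t"]+DR@np.array([-.001,.002,0])
RT=np.column_stack([-DR[:,0],DR[:,1],-DR[:,2]])
def place(off,b): # tool pos so that tool-frame point off lies at board point b
    return DT+DR@np.array(b)-RT@np.array(off)
E
python3 - <<'E'
from h import *
T,t=tool(); m=camera_model("wrist")
for p in[(269,82),(281,82),(515,82),(291,105),(489,106)]: print(p,(wray(m,T,t,p,-.023)*1000).round(1))
E
```

```text
(269, 82) [ 88.   -4.6 -23. ]
(281, 82) [ 88.   -0.2 -23. ]
(515, 82) [ 87.9  85.5 -23. ]
(291, 105) [ 80.    3.6 -23. ]
(489, 106) [ 79.6  77.7 -23. ]
```

```bash
python3 - <<'E'
from h import *
o=(.003,.0415,.024)
plan(place(o,(.088,-.049,.07)),RT); print(place(o,(.088,-.049,.07)).round(3))
E
```

```text
shift cm [-13.25 -22.32  -0.93] turn [ 0.2926 -0.2745  0.0623]
[ 0.552 -0.165  0.191]
```

```bash
python3 -m crank '[[[-1.66,-2.79,-0.12,0,0,0],[-1.66,-2.79,-0.12,0,0,0],[-1.66,-2.79,-0.12,0,0,0],[-1.66,-2.79,-0.12,0,0,0],[-1.66,-2.79,-0.12,0,0,0],[-1.66,-2.79,-0.12,0,0,0],[-1.66,-2.79,-0.12,0,0,0],[-1.66,-2.79,-0.12,0,0,0]]]'
python3 -m crank '[[[0,0,0,0.0732,-0.0686,0.0156],[0,0,0,0.0732,-0.0686,0.0156],[0,0,0,0.0732,-0.0686,0.0156],[0,0,0,0.0732,-0.0686,0.0156],[0,0,0,0,0,0],[0,0,0,0,0,0],[0,0,0,0,0,0]]]'
python3 - <<'E'
from h import *
o=(.003,.0415,.024)
plan(place(o,(.088,-.049,.01)),RT)
T,t=tool(); m=camera_model("wrist"); im=read_camera("wrist"); cv2.imwrite("pics/w4.png",im); np.savez("w4.npz",T=T,tt=t,**m)
E
```

```text
time: 4.92
tool_pos: [0.551, -0.166, 0.1874]
tcp_rot: [-0.296, -3.122, -0.002]
wrist_force: [0.3, -0.1, -1.2]
width: 0.093
grip_force: 49.5
time: 5.5
tool_pos: [0.5522, -0.1647, 0.1894]
tcp_rot: [0.358, 2.842, -0.458]
wrist_force: [1.3, -0.7, -1.0]
width: 0.095
grip_force: 49.8
shift cm [-0.08 -0.09  5.88] turn [ 0.0013 -0.0041  0.0019]
```

View pics/w4.png

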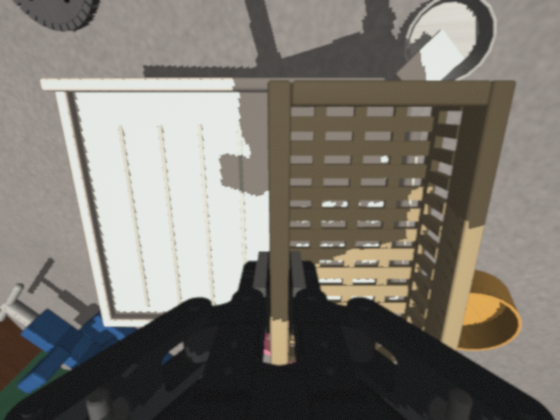

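```bash
python3 - <<'E'
from h import *
d=np.load("w4.npz"); T,t=d["T"],d["tt"]; m=dict(d); 
for p in[(150,80.5),(150,91.5),(76,92),(64,92),(385,79.5)]:
    X=t+T@wray(m,T,t,p,.0715); print(p,(wray(m,T,t,p,.0715)*1000).round(1),(DR.T@(X-DT)*1000).round(1))
E
```

```text
(150, 80.5) [ 96.6 -85.2  71.5] [  -6.3 -174.9   21.6]
(150, 91.5) [ 89.9 -86.   71.5] [   0.4 -175.8   21.6]
(76, 92) [  89.6 -135.    71.5] [   0.8 -224.7   21.5]
(64, 92) [  89.6 -142.9   71.5] [   0.8 -232.6   21.5]
(385, 79.5) [97.1 68.3 71.5] [ -7.1 -21.5  21.8]
```

The x = 0 edge's inner line, at row 92, maps to x ≈ +0.5 mm as it should, and the basket is parallel to the edges. Lower it.

```bash
python3 -m crank '[[[0,0,1,0,0,0],[0,0,1.5,0,0,0],[0,0,1.5,0,0,0],[0,0,1.0,0,0,0],[0,0,0.5,0,0,0],[0,0,0.2,0,0,0],[0,0,0,0,0,0],[0,0,0,0,0,0]]]'
python3 -m crank '[[[0,0,0.2,0,0,0],[0,0,0.2,0,0,0],[0,0,0.1,0,0,0],[0,0,0,0,0,0]]]'
python3 -m crank '[[[0,0,0.1,0,0,0],[0,0,0.1,0,0,0],[0,0,0,0,0,0]]]'
python3 - <<'E'
from h import *
o=(.003,.0415,.024)
plan(place(o,(.088,-.049,.00)),RT);T,t=tool(); print((DR.T@(t+T@np.array(o)-DT)*1000).round(1),DR.T@read_state()["wrist_force"])
E
```

```text
time: 6.22
tool_pos: [0.5647, -0.1844, 0.1389]
tcp_rot: [0.36, 2.837, -0.46]
wrist_force: [0.7, 0.1, -1.4]
width: 0.096
grip_force: 49.7
time: 6.55
tool_pos: [0.5652, -0.1858, 0.1338]
tcp_rot: [0.359, 2.838, -0.46]
wrist_force: [-0.5, 0.7, -0.9]
width: 0.096
grip_force: 49.8
time: 6.8
tool_pos: [0.5656, -0.1865, 0.1318]
tcp_rot: [0.359, 2.838, -0.46]
wrist_force: [0.8, 0.4, -1.2]
width: 0.095
grip_force: 49.8
shift cm [ 0.05 -0.04  0.58] turn [-0.     -0.0007  0.0002]
[ 88.4 -48.6   5.8] [ 0.35370251  0.9201655  -1.10570627]
```

```bash
for i in 1; do python3 -m crank '[[[0,0,0.15,0,0,0],[0,0,0.15,0,0,0],[0,0,0,0,0,0]]]';
python3 -m crank '[[[0,0,0.1,0,0,0],[0,0,0,0,0,0]]]'; python3 -m crank '[[[0,0,0.1,0,0,0],[0,0,0,0,0,0]]]' ; done | grep -E "pos|force"
```

```text
tool_pos: [0.566, -0.1876, 0.1288]
wrist_force: [-0.2, 0.1, -2.2]
grip_force: 49.8
tool_pos: [0.5664, -0.1879, 0.128]
wrist_force: [0.1, 0.4, -0.9]
grip_force: 49.8
tool_pos: [0.5666, -0.1883, 0.1272]
wrist_force: [-0.9, 0.2, -1.9]
grip_force: 49.8
```

```bash
for i in 1; do python3 -m crank '[[[0,0,0.1,0,0,0],[0,0,0,0,0,0]]]';
python3 -m crank '[[[0,0,0.1,0,0,0],[0,0,0,0,0,0]]]'; python3 -m crank '[[[0,0,0.1,0,0,0],[0,0,0,0,0,0]]]' ; python3 -m crank '[[[0,0,0.1,0,0,0],[0,0,0,0,0,0]]]' ; done | grep -E "pos|wrist"
```

```text
tool_pos: [0.5668, -0.1886, 0.1263]
wrist_force: [-0.1, -0.3, -1.0]
tool_pos: [0.5672, -0.1889, 0.1257]
wrist_force: [-0.3, 0.7, 0.3]
tool_pos: [0.5676, -0.1893, 0.1252]
wrist_force: [-2.0, 0.9, 3.4]
tool_pos: [0.568, -0.1894, 0.1252]
wrist_force: [-6.3, 4.7, 9.4]
```

```bash
(python3 -m crank '[[[0.1,0.1,-0.15,0,0,0],[0.2,0.2,0,0,0,0],[0.2,0.2,0,0,0,0],[0,0,0,0,0,0]]]'
python3 -m crank '[[[0,0,0,0,0,0],[0,0,0,0,0,0],[0,0,0,0,0,0],[0,0,0,0,0,0],[0,0,0,0,0,0],[0,0,0,0,0,0]]]' 3
python3 -m crank '[[[0,0,-1.5,0,0,0],[0,0,-3,0,0,0],[0,0,-4,0,0,0],[0,0,-4,0,0,0],[0,0,-2,0,0,0],[0,0,0,0,0,0],[0,0,0,0,0,0]]]' ) | grep -E "pos|wrist|wid"
python3 - <<'E'
from h import *
T,t=tool(); im=read_camera("wrist"); m=camera_model("wrist");cv2.imwrite("pics/w5.png",im); np.savez("w5.npz",T=T,tt=t,**m)
E
```

```text
tool_pos: [0.5639, -0.183, 0.1223]
wrist_force: [-0.8, 2.4, 2.7]
width: 0.09
tool_pos: [0.5637, -0.1836, 0.1221]
wrist_force: [0.3, -0.1, -0.7]
width: 0.354
tool_pos: [0.536, -0.1345, 0.2578]
wrist_force: [-0.7, -0.3, -0.3]
width: 0.349
```

View pics/w5.png

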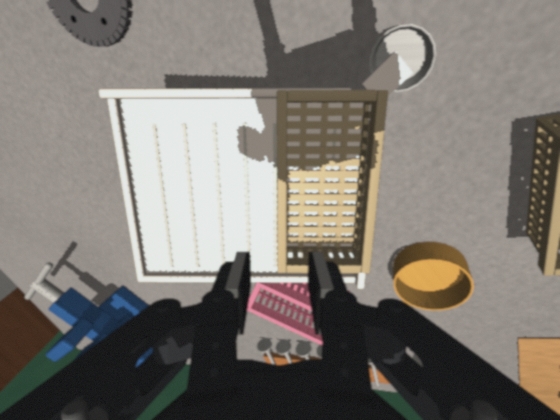

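The large basket lies in the corner: rim corners are (277,91), (387,91), (371,273) and (279,273), square to the edges. Compute its board coordinates.

```bash
python3 - <<'E'
from h import *
d=np.load("w5.npz"); T,t=d["T"],d["tt"]; m=dict(d); im=cv2.imread("pics/w5.png")
w=np.array([DR.T@(onplane(m,p,n=DR[:,2],p0=DT+DR@[0,0,.044])-DT)*1000 for p in[(277,91),(387,91),(371,273),(279,273)]]); print(w.round(1),w.mean(0))
for p in[(200,98.5),(119,99),(362,284)]: print(p,(DR.T@(onplane(m,p,n=DR[:,2],p0=DT+DR@[0,0,.021])-DT)*1000).round(1))
a=im[60:300,250:410]; cv2.imwrite("pics/c5.png",cv2.resize(a,None,fx=2.5,fy=2.5,interpolation=cv2.INTER_CUBIC))
E
```

```text
[[ -6.6 -87.6  44. ]
 [ -6.6   2.5  44. ]
 [161.8   5.   44. ]
 [161.8 -86.   44. ]] [ 77.57421212 -41.52083583  44.        ]
(200, 98.5) [  -1.7 -156.9   21. ]
(119, 99) [  -1.3 -229.6   21. ]
(362, 284) [188.6   4.4  21. ]
```

View pics/c5.png

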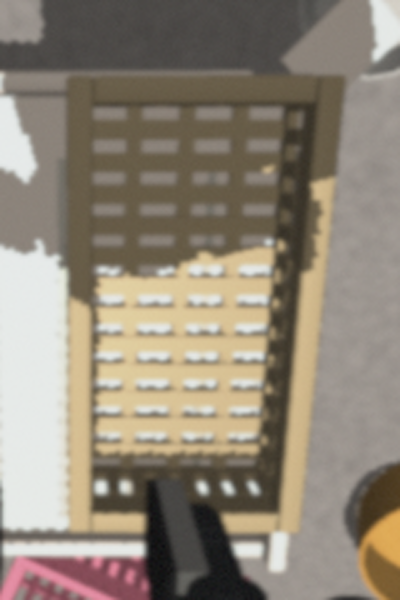

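The large basket is home, with its rim 5 mm over the x = 0 edge, parallel and flat. Next is the medium one.

```bash
python3 - <<'E'
from h import *
# contact height of the board in est. frame
t=np.array([.5672,-.1889,.1257]); print("contact board z", (DR.T@(t+RT@np.array([.003,.0415,.024])-DT)*1000).round(1))
plan([.6506,.0602,.17],Rdown(1.8))
E
```

```text
contact board z [ 88.8 -48.7  -0.9]
shift cm [-4.6  23.5   3.63] turn [-0.3221  0.2416 -0.2794]
```

```bash
(python3 -m crank '[[[-0.575,2.94,0.45,0,0,0],[-0.575,2.94,0.45,0,0,0],[-0.575,2.94,0.45,0,0,0],[-0.575,2.94,0.45,0,0,0],[-0.575,2.94,0.45,0,0,0],[-0.575,2.94,0.45,0,0,0],[-0.575,2.94,0.45,0,0,0],[-0.575,2.94,0.45,0,0,0]]]' 4.5
python3 -m crank '[[[0,0,0,-0.0644,0.0483,-0.0559],[0,0,0,-0.0644,0.0483,-0.0559],[0,0,0,-0.0644,0.0483,-0.0559],[0,0,0,-0.0644,0.0483,-0.0559],[0,0,0,-0.0644,0.0483,-0.0559],[0,0,0,0,0,0],[0,0,0,0,0,0],[0,0,0,0,0,0]]]' )| grep -E "pos|wrist|wid"
python3 - <<'E'
from h import *
plan([.6506,.0602,.17],Rdown(1.8))
T,t=tool(); im=read_camera("wrist"); m=camera_model("wrist");cv2.imwrite("pics/w6.png",im); np.savez("w6.npz",T=T,tt=t,**m)
k=cv2.inRange(cv2.cvtColor(im,cv2.COLOR_BGR2HSV),(12,60,120),(30,200,255))
for v in(130,160,190,220,240):
    x=np.flatnonzero(k[v]); print(v,x[(x>150)][:3],x[-3:], "runs",[ (int(r[0]),int(r[-1])) for r in np.split(x,np.flatnonzero(np.diff(x)>2)+1) if len(r)>6])
for u in(290,310,330,350):
    x=np.flatnonzero(k[:,u]); print(u,[ (int(r[0]),int(r[-1])) for r in np.split(x,np.flatnonzero(np.diff(x)>2)+1) if len(r)>5])
E
```

```text
tool_pos: [0.6498, 0.0606, 0.1662]
wrist_force: [0.7, -0.0, -0.5]
width: 0.527
tool_pos: [0.6496, 0.0599, 0.1681]
wrist_force: [0.1, -0.7, -0.2]
width: 0.527
shift cm [-0.1   0.03 -0.19] turn [-0.0017 -0.003  -0.0024]
130 [276 277 278] [369 558 559] runs [(12, 29), (335, 351)]
160 [276 277 278] [365 366 367] runs [(7, 15), (330, 342)]
190 [276 277 278] [351 363 364] runs [(1, 8), (286, 325), (328, 351)]
220 [278 279 280] [362 363 369] runs [(278, 286)]
240 [277 278 279] [365 366 367] runs [(277, 287), (359, 367)]
290 [(189, 195), (200, 206), (211, 217), (222, 228), (232, 238), (243, 248), (285, 292)]
310 [(200, 207), (211, 216), (222, 228), (232, 239), (242, 252), (284, 292)]
330 [(160, 165), (172, 177), (184, 189), (194, 252)]
350 [(125, 132), (137, 144), (175, 180)]
```

```bash
cat >> h.py <<'E'
def outline(im,seed,rows,cols,S=55):
    h=cv2.cvtColor(cv2.GaussianBlur(im,(3,3),0),cv2.COLOR_BGR2HSV); k=cv2.inRange(h,(11,S,20),(32,255,255))
    k=cv2.morphologyEx(k,cv2.MORPH_CLOSE,np.ones((9,9)))
    n,l=cv2.connectedComponents(k); k=(l==l[seed[1],seed[0]])
    L=[(np.flatnonzero(k[v])[0],v) for v in rows]; Rr=[(np.flatnonzero(k[v])[-1],v) for v in rows]; Tt=[(u,np.flatnonzero(k[:,u])[0]) for u in cols]
    return np.array(L)+[-.5,0],np.array(Rr)+[.5,0],np.array(Tt)+[0,-.5]
def fit(P): # line through points: mean, direction (robust)
    v=cv2.fitLine(P.astype(np.float32),cv2.DIST_HUBER,0,.01,.01).ravel(); return v[2:],v[:2]*np.sign(v[np.argmax(abs(v[:2]))])
E
python3 - <<'E'
from h import *
d=np.load("w6.npz"); m=dict(d); im=cv2.imread("pics/w6.png")
L,Rr,Tt=outline(im,(282,240),range(130,245,5),range(290,360,5))
print(L.tolist(),Rr.tolist(),Tt.tolist())
for P in(L,Rr,Tt):
    w=np.array([onplane(m,p,.07)[:2]*1000 for p in P]); print(fit(w))
E
```

```text
[[275.5, 130.0], [275.5, 135.0], [275.5, 140.0], [275.5, 145.0], [275.5, 150.0], [275.5, 155.0], [275.5, 160.0], [275.5, 165.0], [275.5, 170.0], [275.5, 175.0], [275.5, 180.0], [275.5, 185.0], [275.5, 190.0], [275.5, 195.0], [275.5, 200.0], [276.5, 205.0], [276.5, 210.0], [276.5, 215.0], [276.5, 220.0], [276.5, 225.0], [276.5, 230.0], [275.5, 235.0], [276.5, 240.0]] [[369.5, 130.0], [369.5, 135.0], [368.5, 140.0], [368.5, 145.0], [376.5, 150.0], [375.5, 155.0], [375.5, 160.0], [374.5, 165.0], [374.5, 170.0], [373.5, 175.0], [373.5, 180.0], [373.5, 185.0], [373.5, 190.0], [372.5, 195.0], [372.5, 200.0], [371.5, 205.0], [371.5, 210.0], [371.5, 215.0], [370.5, 220.0], [370.5, 225.0], [369.5, 230.0], [369.5, 235.0], [368.5, 240.0]] [[290.0, 114.5], [295.0, 114.5], [300.0, 114.5], [305.0, 114.5], [310.0, 114.5], [315.0, 113.5], [320.0, 113.5], [325.0, 113.5], [330.0, 113.5], [335.0, 113.5], [340.0, 113.5], [345.0, 113.5], [350.0, 113.5], [355.0, 113.5]]
(array([626.61755,  56.02844], dtype=float32), array([0.99930954, 0.03715409], dtype=float32))
(array([633.6877 , 135.67403], dtype=float32), array([0.9973821, 0.0723117], dtype=float32))
(array([572.7671 ,  91.28553], dtype=float32), array([-0.04837801,  0.9988291 ], dtype=float32))
```

```bash
python3 - <<'E'
from h import *
plan([.6533,.0618,.048],Rdown(2.5))
E
```

```text
shift cm [-0.4   0.14 12.06] turn [-0.0015 -0.0024 -0.0133]
```

```bash
(python3 -m crank '[[[-0.4,0.14,1.5,0,0,-0.013],[0,0,2,0,0,0],[0,0,2,0,0,0],[0,0,2,0,0,0],[0,0,2,0,0,0],[0,0,1.5,0,0,0],[0,0,1,0,0,0],[0,0,0,0,0,0]]]'
python3 -m crank '[[[0,0,0,0,0,0],[0,0,0,0,0,0]]]') | grep -E "pos|wrist|wid"
python3 - <<'E'
from h import *
plan([.6533,.0618,.048],Rdown(2.5))
E
```

```text
tool_pos: [0.6517, 0.0626, 0.0464]
wrist_force: [-0.2, -0.6, -0.4]
width: 0.531
tool_pos: [0.6555, 0.0623, 0.0512]
wrist_force: [0.3, 0.1, -0.7]
width: 0.527
shift cm [ 0.22 -0.04  0.32] turn [-0.0003  0.0015  0.0013]
```

```bash
(python3 -m crank '[[[0.1,0,0.2,0,0,0],[0,0,0,0,0,0],[0,0,0,0,0,0]]]'
python3 -m crank '[[[0,0,0,0,0,0],[0,0,0,0,0,0],[0,0,0,0,0,0],[0,0,0,0,0,0],[0,0,0,0,0,0],[0,0,0,0,0,0]]]' 0 50
python3 -m crank '[[[0,0,-1,0,0,0],[0,0,-1.5,0,0,0],[0,0,-2.5,0,0,0],[0,0,-4,0,0,0],[0,0,-4,0,0,0],[0,0,-4,0,0,0],[0,0,-3,0,0,0],[0,0,0,0,0,0]]]'
python3 -m crank '[[[0,0,0,0,0,0],[0,0,0,0,0,0],[0,0,0,0,0,0]]]' )| grep -E "pos|wrist|wid"
python3 - <<'E'
from h import *
T,t=tool(); im=read_camera("wrist"); m=camera_model("wrist");cv2.imwrite("pics/w7.png",im); np.savez("w7.npz",T=T,tt=t,**m)
h=cv2.cvtColor(im,cv2.COLOR_BGR2HSV)
L,Rr,Tt=outline(im,(280,200),range(100,240,10),range(285,480,15))
print(L.tolist(),Rr.tolist(),Tt.tolist())
for P in(L,Rr,Tt):
    w=np.array([wray(m,T,t,p,-.021)[:2]*1000 for p in P]); print(fit(w))
E
```

```text
tool_pos: [0.6543, 0.0618, 0.0493]
wrist_force: [0.3, 0.4, 0.0]
width: 0.527
tool_pos: [0.6541, 0.0618, 0.0488]
wrist_force: [-0.2, -0.2, 2.9]
width: 0.095
tool_pos: [0.6579, 0.0619, 0.2584]
wrist_force: [2.4, -0.4, -0.3]
width: 0.093
tool_pos: [0.652, 0.0617, 0.2453]
wrist_force: [0.2, -0.4, -2.4]
width: 0.092Traceback (most recent call last):
  File "<stdin>", line 4, in <module>
  File "h.py", line 33, in outline
    L=[(np.flatnonzero(k[v])[0],v) for v in rows]; Rr=[(np.flatnonzero(k[v])[-1],v) for v in rows]; Tt=[(u,np.flatnonzero(k[:,u])[0]) for u in cols]
        ~~~~~~~~~~~~~~~~~~~~^^^
IndexError: index 0 is out of bounds for axis 0 with size 0
```

```bash
python3 - <<'E'
from h import *
d=np.load("w7.npz"); T,t=d["T"],d["tt"]; m=dict(d); im=cv2.imread("pics/w7.png")
L,Rr,Tt=outline(im,(280,200),range(130,240,10),range(285,465,15))
print(L.tolist(),Rr.tolist(),Tt.tolist())
for P in(L,Rr,Tt):
    w=np.array([wray(m,T,t,p,-.021)[:2]*1000 for p in P]); print(fit(w))
E
```

```text
[[267.5, 130.0], [267.5, 140.0], [267.5, 150.0], [267.5, 160.0], [267.5, 170.0], [267.5, 180.0], [267.5, 190.0], [268.5, 200.0], [268.5, 210.0], [268.5, 220.0], [268.5, 230.0]] [[471.5, 130.0], [469.5, 140.0], [467.5, 150.0], [466.5, 160.0], [464.5, 170.0], [462.5, 180.0], [460.5, 190.0], [458.5, 200.0], [456.5, 210.0], [454.5, 220.0], [452.5, 230.0]] [[285.0, 105.5], [300.0, 105.5], [315.0, 105.5], [330.0, 105.5], [345.0, 105.5], [360.0, 105.5], [375.0, 105.5], [390.0, 105.5], [405.0, 105.5], [420.0, 105.5], [435.0, 105.5], [450.0, 105.5]]
(array([50.299046 , -5.5351796], dtype=float32), array([ 9.9999982e-01, -5.8137573e-04], dtype=float32))
(array([50.24377 , 73.921585], dtype=float32), array([9.9999958e-01, 9.1622665e-04], dtype=float32))
(array([80.0356  , 33.780293], dtype=float32), array([-7.4823294e-04,  9.9999970e-01], dtype=float32))
```

```bash
python3 - <<'E'
from h import *
d=np.load("w5.npz"); T,t=d["T"],d["tt"]; m=dict(d); im=cv2.imread("pics/w5.png")
L,Rr,Tt=outline(im,(283,220),range(120,250,10),range(290,375,8),40)
print(L.tolist(),Rr.tolist(),Tt.tolist())
for P in(L,Rr,Tt):
    w=np.array([(DR.T@(onplane(m,p,n=DR[:,2],p0=DT+DR@[0,0,.044])-DT))[:2]*1000 for p in P]); print(fit(w))
plan(place((.001,.0348,.0488),(.0776,-.0415,.065)),RT)
E
```

```text
[[275.5, 120.0], [275.5, 130.0], [275.5, 140.0], [275.5, 150.0], [275.5, 160.0], [277.5, 170.0], [276.5, 180.0], [276.5, 190.0], [276.5, 200.0], [276.5, 210.0], [276.5, 220.0], [276.5, 230.0], [276.5, 240.0]] [[384.5, 120.0], [384.5, 130.0], [383.5, 140.0], [382.5, 150.0], [381.5, 160.0], [380.5, 170.0], [379.5, 180.0], [378.5, 190.0], [377.5, 200.0], [376.5, 210.0], [375.5, 220.0], [374.5, 230.0], [373.5, 240.0]] [[290.0, 88.5], [298.0, 88.5], [306.0, 88.5], [314.0, 88.5], [322.0, 89.5], [330.0, 89.5], [338.0, 89.5], [346.0, 88.5], [354.0, 88.5], [362.0, 88.5], [370.0, 88.5]]
(array([ 71.11851, -88.59272], dtype=float32), array([0.99997437, 0.00716182], dtype=float32))
(array([77.38042  ,  3.9602876], dtype=float32), array([0.9999948 , 0.00322013], dtype=float32))
(array([ -8.381614, -43.611237], dtype=float32), array([0.00128277, 0.99999917], dtype=float32))
shift cm [ 12.   -19.95   4.41] turn [ 0.3228 -0.2453  0.2933]
```

```bash
(python3 -m crank '[[[0,0,0,0.0646,-0.0491,0.0587],[0,0,0,0.0646,-0.0491,0.0587],[0,0,0,0.0646,-0.0491,0.0587],[0,0,0,0.0646,-0.0491,0.0587],[0,0,0,0.0646,-0.0491,0.0587],[0,0,0,0,0,0]]]')| grep -E "pos|wrist|wid"
python3 - <<'E'
from h import *
plan(place((.001,.0345,.0488),(.0774,-.0418,.075)),RT)
E
```

```text
tool_pos: [0.6508, 0.0638, 0.244]
wrist_force: [-0.1, -0.1, -3.3]
width: 0.095
shift cm [  7.43 -20.89   7.68] turn [-0.0015  0.0008  0.0016]
```

```bash
(python3 -m crank '[[[1.24,-3.48,0.3,0,0,0],[1.24,-3.48,0.3,0,0,0],[1.24,-3.48,0.3,0,0,0],[1.24,-3.48,0.3,0,0,0],[1.24,-3.48,0.3,0,0,0],[1.24,-3.48,0.3,0,0,0],[0,0,0,0,0,0],[0,0,0,0,0,0]]]'
python3 -m crank '[[[0,0,1.5,0,0,0],[0,0,2,0,0,0],[0,0,1.5,0,0,0],[0,0,0.9,0,0,0],[0,0,0,0,0,0],[0,0,0,0,0,0],[0,0,0,0,0,0]]]')| grep -E "pos|wrist|wid"
python3 - <<'E'
from h import *
plan(place((.001,.0345,.0488),(.0774,-.0418,.060)),RT)
T,t=tool(); im=read_camera("wrist"); m=camera_model("wrist");cv2.imwrite("pics/w8.png",im); np.savez("w8.npz",T=T,tt=t,**m)
h=cv2.cvtColor(im,cv2.COLOR_BGR2HSV)
for v in(150,180,210,230): print(v,[tuple(map(int,h[v,u])) for u in range(252,276,2)])
for u in(300,340,380,420): print(u,[tuple(map(int,h[v,u])) for v in range(80,116,3)])
E
```

```text
tool_pos: [0.5276, -0.1231, 0.2674]
wrist_force: [0.1, 0.2, -2.0]
width: 0.093
tool_pos: [0.542, -0.1408, 0.2145]
wrist_force: [0.8, 0.5, -1.9]
width: 0.088
shift cm [0.47 0.11 1.72] turn [ 0.0018  0.0058 -0.0016]
150 [(16, 31, 139), (16, 31, 139), (15, 33, 140), (13, 33, 141), (14, 31, 139), (19, 31, 132), (21, 30, 110), (20, 67, 99), (19, 75, 92), (20, 77, 96), (20, 79, 103), (20, 78, 104)]
180 [(68, 4, 234), (70, 3, 233), (70, 3, 234), (60, 3, 234), (70, 3, 233), (60, 4, 231), (35, 13, 220), (26, 30, 144), (19, 76, 94), (19, 75, 95), (20, 80, 102), (19, 77, 103)]
210 [(70, 3, 234), (75, 4, 234), (70, 3, 234), (75, 4, 234), (68, 4, 234), (60, 3, 229), (30, 12, 220), (23, 40, 213), (20, 79, 177), (19, 81, 114), (19, 79, 103), (19, 79, 103)]
230 [(70, 3, 234), (68, 4, 234), (68, 4, 234), (68, 4, 234), (60, 3, 233), (60, 4, 234), (34, 8, 228), (23, 34, 207), (20, 73, 171), (19, 80, 109), (20, 76, 101), (20, 79, 103)]
300 [(12, 16, 80), (18, 17, 77), (17, 23, 78), (18, 16, 78), (16, 31, 124), (18, 74, 107), (19, 78, 105), (19, 77, 103), (18, 80, 99), (20, 77, 99), (20, 76, 107), (19, 75, 105)]
340 [(15, 20, 77), (15, 20, 77), (15, 20, 76), (15, 19, 79), (13, 32, 127), (19, 78, 105), (20, 76, 104), (19, 79, 103), (19, 78, 98), (18, 77, 100), (19, 75, 105), (19, 78, 102)]
380 [(15, 33, 140), (14, 31, 141), (15, 33, 140), (16, 31, 139), (17, 35, 133), (19, 75, 106), (18, 76, 104), (19, 78, 102), (19, 81, 98), (19, 80, 99), (20, 77, 103), (20, 78, 104)]
420 [(20, 16, 96), (24, 13, 95), (20, 16, 98), (20, 16, 148), (15, 18, 166), (15, 20, 153), (15, 20, 151), (15, 20, 151), (13, 21, 144), (20, 75, 99), (20, 80, 102), (19, 78, 102)]
```

```bash
python3 - <<'E'
from h import *
d=np.load("w8.npz"); T,t=d["T"],d["tt"]; m=dict(d); im=cv2.imread("pics/w8.png").astype(float)
s=cv2.cvtColor(im.astype(np.uint8),cv2.COLOR_BGR2HSV)[:,:,1].astype(float)
def cross(a,th=52): i=np.flatnonzero((a[1:]>=th)&(a[:-1]<th))[0]; return i+(th-a[i])/(a[i+1]-a[i])
top=[(u,84+cross(s[84:112,u])) for u in range(290,400,10)]
lef=[(255+cross(s[v,255:278]),v) for v in range(140,235,10)]
print(np.round(top,1).tolist(),np.round(lef,1).tolist())
print((DR.T@(t-DT)).round(4))
for P in(top,lef):
    w=np.array([wray(m,T,t,p,.081)[:2]*1000 for p in P]); print("large",fit(w))
E
```

```text
[[290.0, 94.0], [300.0, 93.9], [310.0, 94.0], [320.0, 93.9], [330.0, 94.0], [340.0, 93.7], [350.0, 93.7], [360.0, 93.4], [370.0, 93.4], [380.0, 93.5], [390.0, 93.6]] [[265.2, 140.0], [265.2, 150.0], [265.4, 160.0], [265.8, 170.0], [266.9, 180.0], [267.2, 190.0], [266.8, 200.0], [266.5, 210.0], [266.6, 220.0], [266.8, 230.0]]
[ 0.083  -0.0774  0.1261]
large (array([88.55746 , 39.137577], dtype=float32), array([0.00471872, 0.99998885], dtype=float32))
large (array([ 23.177237, -10.672094], dtype=float32), array([ 0.99998754, -0.00498569], dtype=float32))
```

```bash
cat >> h.py <<'E'
def at(b,dz=0): # plan to board coords of TCP
    T,t=tool(); s=read_state(); print("now",(DR.T@(t-DT)*1000).round(1),"F board",(DR.T@s["wrist_force"]).round(1)); plan(DT+DR@(np.array(b)/1000),RT@Ro.from_rotvec([0,0,dz]).as_matrix())
E
python3 -m crank '[[[0,0,0,0,0,0],[0,0,0,0,0,0],[0,0,0,0,0,-0.005],[0,0,0,0,0,0]]]'| grep -E "pos"
python3 - <<'E'
from h import *
at([80.4,-77,111],-.005)
E
```

```text
tool_pos: [0.5414, -0.1411, 0.2145]
now [ 82.5 -77.9 126. ] F board [-0.7  0.9 -2.2]
shift cm [0.22 0.09 1.5 ] turn [ 0.0014  0.006  -0.002 ]
```

```bash
python3 -m crank '[[[0.22,0.09,0.5,0.001,0.006,-0.002],[0,0,0.8,0,0,0],[0,0,0.8,0,0,0],[0,0,0.5,0,0,0],[0,0,0,0,0,0],[0,0,0,0,0,0],[0,0,0,0,0,0]]]'| grep -E "pos"
python3 - <<'E'
from h import *
at([80.4,-77,97],-.005)
T,t=tool(); im=read_camera("wrist"); m=camera_model("wrist");cv2.imwrite("pics/w9.png",im)
s=cv2.cvtColor(im,cv2.COLOR_BGR2HSV)[:,:,1].astype(float)
def cross(a,th=52): i=np.flatnonzero((a[1:]>=th)&(a[:-1]<th))[0]; return i+(th-a[i])/(a[i+1]-a[i])
top=[(u,70+cross(s[70:112,u])) for u in range(290,400,10)]
lef=[(245+cross(s[v,245:278]),v) for v in range(140,235,10)]
z=.0488+(DR.T@(t-DT))[2]-.0488-.044
for P in(top,lef):
    w=np.array([wray(m,T,t,p,z)[:2]*1000 for p in P]); print(z,"large",fit(w))
E
```

```text
tool_pos: [0.5446, -0.1488, 0.1889]
now [ 80.  -77.   99.3] F board [-0.5  0.8 -1.5]
shift cm [-0.04  0.    0.23] turn [ 0.0002 -0.0012 -0.0002]
0.05527988762675086 large (array([84.87996, 34.12262], dtype=float32), array([-0.00175877,  0.99999845], dtype=float32))
0.05527988762675086 large (array([ 29.518469, -10.698787], dtype=float32), array([ 0.99998504, -0.00547495], dtype=float32))
```

```bash
(python3 -m crank '[[[-0.06,0,0.2,0,0,0],[0,0,0.2,0,0,0],[0,0,0,0,0,0]]]'
python3 -m crank '[[[0,0,0.15,0,0,0],[0,0,0,0,0,0]]]'
python3 -m crank '[[[0,0,0.15,0,0,0],[0,0,0,0,0,0]]]'
python3 -m crank '[[[0,0,0.15,0,0,0],[0,0,0,0,0,0]]]')| grep -E "pos|wrist"
python3 - <<'E'
from h import *
at([80.4,-77,88],-.005)
E
```

```text
tool_pos: [0.546, -0.1502, 0.1854]
wrist_force: [0.7, 0.3, -1.8]
tool_pos: [0.5462, -0.1507, 0.184]
wrist_force: [0.5, 0.6, -2.5]
tool_pos: [0.5465, -0.1512, 0.1826]
wrist_force: [-0.2, -0.4, -2.5]
tool_pos: [0.5467, -0.1517, 0.1812]
wrist_force: [0.1, 0.1, -2.4]
now [ 80.4 -77.   90.7] F board [-0.6  0.8 -2.2]
shift cm [ 0.   -0.    0.27] turn [ 0.0002 -0.0013 -0.0002]
```

```bash
(
python3 -m crank '[[[0,0,0.1,0,0,0],[0,0,0.1,0,0,0],[0,0,0,0,0,0]]]'
python3 -m crank '[[[0,0,0.1,0,0,0],[0,0,0.1,0,0,0],[0,0,0,0,0,0]]]'
python3 -m crank '[[[0,0,0.1,0,0,0],[0,0,0.1,0,0,0],[0,0,0,0,0,0]]]')| grep -E "pos|wrist"
python3 - <<'E'
from h import *
at([80.4,-77,80],-.005)
E
```

```text
tool_pos: [0.5471, -0.1524, 0.1794]
wrist_force: [-0.0, -0.3, -1.9]
tool_pos: [0.5475, -0.1531, 0.1775]
wrist_force: [-0.6, 0.6, -2.0]
tool_pos: [0.548, -0.1537, 0.1757]
wrist_force: [-0.5, -0.2, -1.6]
now [ 80.4 -76.9  84.8] F board [-0.8  0.1 -1.4]
shift cm [ 0.   -0.01  0.48] turn [ 0.0002 -0.0012 -0.0002]
```

```bash
(
python3 -m crank '[[[0,0,0.2,0,0,0],[0,0,0.2,0,0,0],[0,0,0.2,0,0,0],[0,0,0.2,0,0,0],[0,0,0,0,0,0]]]'
python3 -m crank '[[[0,0,0.2,0,0,0],[0,0,0.2,0,0,0],[0,0,0.2,0,0,0],[0,0,0.2,0,0,0],[0,0,0,0,0,0]]]'
python3 -m crank '[[[0,0,0.2,0,0,0],[0,0,0.2,0,0,0],[0,0,0.2,0,0,0],[0,0,0.2,0,0,0],[0,0,0,0,0,0]]]')| grep -E "pos|wrist"
python3 - <<'E'
from h import *
at([80.4,-77,52],-.005)
E
```

```text
tool_pos: [0.5493, -0.1565, 0.1679]
wrist_force: [-1.1, -0.5, -2.8]
tool_pos: [0.5509, -0.1591, 0.1606]
wrist_force: [0.5, 0.4, -1.9]
tool_pos: [0.5525, -0.1618, 0.1532]
wrist_force: [-0.1, 0.0, -2.2]
now [ 80.1 -77.   60.4] F board [-0.7  0.6 -2. ]
shift cm [-0.03 -0.    0.84] turn [ 0.0001 -0.0018 -0.0001]
```

```bash
(
python3 -m crank '[[[0,0,0.2,0,0,0],[0,0,0.2,0,0,0],[0,0,0.15,0,0,0],[0,0,0,0,0,0]]]'
python3 -m crank '[[[0,0,0.1,0,0,0],[0,0,0,0,0,0]]]'
python3 -m crank '[[[0,0,0.1,0,0,0],[0,0,0,0,0,0]]]'
python3 -m crank '[[[0,0,0.1,0,0,0],[0,0,0,0,0,0]]]')| grep -E "pos|wrist"
python3 - <<'E'
from h import *
at([80.4,-77,52],-.005)
E
```

```text
tool_pos: [0.5536, -0.1637, 0.1483]
wrist_force: [-0.4, -0.4, -1.6]
tool_pos: [0.5541, -0.164, 0.1477]
wrist_force: [0.5, -0.3, -1.5]
tool_pos: [0.5544, -0.1643, 0.1472]
wrist_force: [-1.8, 0.4, -0.5]
tool_pos: [0.5544, -0.1648, 0.1468]
wrist_force: [-4.9, 0.9, 3.7]
now [ 80.8 -77.4  53.2] F board [-3.8 -1.5  4.7]
shift cm [0.04 0.04 0.12] turn [-0.0004 -0.0008 -0.0007]
```

```bash
(python3 -m crank '[[[0,0,-0.05,0,0,0],[0,0,0,0,0,0],[0,0,0,0,0,0],[0,0,0,0,0,0],[0,0,0,0,0,0],[0,0,0,0,0,0]]]' 3
python3 -m crank '[[[0,0,-1,0,0,0],[0,0,-2,0,0,0],[0,0,-3,0,0,0],[0,0,-3,0,0,0],[0,0,-2,0,0,0],[0,0,0,0,0,0],[0,0,0,0,0,0],[0,0,0,0,0,0]]]' ) | grep -E "pos|wrist|wid"
python3 - <<'E'
from h import *
T,t=tool(); im=read_camera("wrist"); m=camera_model("wrist");cv2.imwrite("pics/w10.png",im); np.savez("w10.npz",T=T,tt=t,**m)
at([80,-77,150])
L,Rr,Tt=outline(im,(283,220),range(150,240,10),range(295,370,8),45)
print(L.tolist(),Rr.tolist(),Tt.tolist())
for P in(L,Rr,Tt):
    w=np.array([(DR.T@(onplane(m,p,n=DR[:,2],p0=DT+DR@[0,0,.073])-DT))[:2]*1000 for p in P]); print(fit(w))
E
```

```text
tool_pos: [0.5544, -0.1644, 0.1464]
wrist_force: [0.4, 0.9, -0.7]
width: 0.35
tool_pos: [0.5322, -0.1273, 0.2472]
wrist_force: [-0.9, -0.2, -0.0]
width: 0.358
now [ 79.5 -76.8 161.8] F board [-0.4  0.9  0.2]
shift cm [-0.06 -0.02  1.18] turn [ 0.     -0.0031  0.0053]
[[266.5, 150.0], [267.5, 160.0], [268.5, 170.0], [268.5, 180.0], [267.5, 190.0], [267.5, 200.0], [267.5, 210.0], [267.5, 220.0], [267.5, 230.0]] [[377.5, 150.0], [376.5, 160.0], [375.5, 170.0], [374.5, 180.0], [374.5, 190.0], [373.5, 200.0], [372.5, 210.0], [371.5, 220.0], [370.5, 230.0]] [[295.0, 100.5], [303.0, 100.5], [311.0, 100.5], [319.0, 100.5], [327.0, 100.5], [335.0, 100.5], [343.0, 100.5], [351.0, 100.5], [359.0, 100.5], [367.0, 100.5]]
(array([ 61.497826, -86.82052 ], dtype=float32), array([ 0.9999851, -0.0054549], dtype=float32))
(array([61.08591 , -3.049766], dtype=float32), array([0.9998185 , 0.01905305], dtype=float32))
(array([ -5.7264605, -40.71996  ], dtype=float32), array([-0.0047881 ,  0.99998856], dtype=float32))
```

```bash
python3 - <<'E'
from h import *
m=dict(np.load("w10.npz")); im=cv2.imread("pics/w10.png")
for x,z in((-5.3,44),(3.7,44),(.7,73),(9.7,73)): print(x,z,proj(m,DT+DR@np.array([x,-43,z])/1000).round(1))
h=cv2.cvtColor(im,cv2.COLOR_BGR2HSV)
for u in(310,325,340): print(u,[(v,int(h[v,u,1]),int(h[v,u,2])) for v in range(96,140,2)])
for u in(378,384,388): print(u,[(v,int(h[v,u,1]),int(h[v,u,2])) for v in range(96,140,3)])
E
```

```text
-5.3 44 [322.3 102.2]
3.7 44 [321.8 113.8]
0.7 73 [327.4 109.9]
9.7 73 [326.7 122.7]
310 [(96, 17, 77), (98, 32, 103), (100, 38, 129), (102, 71, 108), (104, 77, 106), (106, 76, 104), (108, 83, 102), (110, 78, 102), (112, 78, 104), (114, 75, 105), (116, 80, 102), (118, 83, 102), (120, 82, 93), (122, 82, 96), (124, 78, 104), (126, 80, 102), (128, 76, 104), (130, 79, 103), (132, 77, 103), (134, 78, 102), (136, 79, 100), (138, 81, 98)]
325 [(96, 13, 76), (98, 28, 102), (100, 34, 129), (102, 67, 107), (104, 77, 106), (106, 78, 104), (108, 78, 102), (110, 75, 102), (112, 77, 106), (114, 78, 104), (116, 78, 102), (118, 78, 102), (120, 80, 93), (122, 77, 96), (124, 77, 100), (126, 76, 104), (128, 77, 103), (130, 77, 103), (132, 79, 103), (134, 79, 103), (136, 78, 102), (138, 81, 101)]
340 [(96, 20, 76), (98, 28, 101), (100, 36, 129), (102, 68, 105), (104, 75, 105), (106, 78, 104), (108, 76, 101), (110, 78, 102), (112, 76, 104), (114, 78, 105), (116, 78, 101), (118, 78, 102), (120, 80, 93), (122, 79, 97), (124, 78, 98), (126, 74, 103), (128, 82, 103), (130, 81, 101), (132, 82, 103), (134, 79, 103), (136, 79, 100), (138, 78, 101)]
378 [(96, 29, 139), (99, 31, 138), (102, 56, 110), (105, 69, 104), (108, 76, 94), (111, 81, 101), (114, 78, 101), (117, 81, 101), (120, 81, 101), (123, 78, 102), (126, 78, 102), (129, 77, 103), (132, 71, 104), (135, 63, 106), (138, 60, 107)]
384 [(96, 30, 138), (99, 33, 139), (102, 29, 122), (105, 19, 79), (108, 21, 110), (111, 20, 153), (114, 21, 158), (117, 21, 155), (120, 21, 156), (123, 19, 157), (126, 20, 153), (129, 18, 153), (132, 22, 159), (135, 21, 159), (138, 20, 154)]
388 [(96, 31, 138), (99, 27, 115), (102, 18, 138), (105, 18, 142), (108, 17, 149), (111, 20, 154), (114, 19, 157), (117, 20, 154), (120, 21, 156), (123, 20, 154), (126, 20, 154), (129, 21, 155), (132, 21, 157), (135, 20, 154), (138, 21, 155)]
```

```bash
python3 - <<'E'
from h import *
plan([.55,.307,.205],Rdown(28.4))
E
```

```text
shift cm [  7.97  41.66 -10.43] turn [-0.3758  0.1604 -0.7327]
```

```bash
(python3 -m crank '[[[0.664,3.47,-0.869,0,0,0],[0.664,3.47,-0.869,0,0,0],[0.664,3.47,-0.869,0,0,0],[0.664,3.47,-0.869,0,0,0],[0.664,3.47,-0.869,0,0,0],[0.664,3.47,-0.869,0,0,0],[0.664,3.47,-0.869,0,0,0],[0.664,3.47,-0.869,0,0,0]]]' 4.5
python3 -m crank '[[[0.664,3.47,-0.869,0,0,0],[0.664,3.47,-0.869,0,0,0],[0.664,3.47,-0.869,0,0,0],[0.664,3.47,-0.869,0,0,0]]]'
python3 -m crank '[[[0,0,0,-0.047,0.02,-0.0916],[0,0,0,-0.047,0.02,-0.0916],[0,0,0,-0.047,0.02,-0.0916],[0,0,0,-0.047,0.02,-0.0916],[0,0,0,-0.047,0.02,-0.0916],[0,0,0,-0.047,0.02,-0.0916],[0,0,0,-0.047,0.02,-0.0916],[0,0,0,-0.047,0.02,-0.0916]]]'
python3 -m crank '[[[0,0,0,0,0,0],[0,0,0,0,0,0],[0,0,0,0,0,0],[0,0,0,0,0,0]]]')| grep -E "pos|wrist|wid"
python3 - <<'E'
from h import *
plan([.55,.307,.205],Rdown(28.4))
T,t=tool(); im=read_camera("wrist"); m=camera_model("wrist");cv2.imwrite("pics/w11.png",im); np.savez("w11.npz",T=T,tt=t,**m)
for X in((.4647,.293,.095),(.55-.0042,.307-.0079,.095),(.55,.307,.095)): print(proj(m,X).round())
c=[np.array([.5357,.3333])+Ro.from_euler('z',28.4,True).as_matrix()[:2,:2]@np.array(o)/1000 for o in((-73,-34),(-73,34),(73,34),(73,-34))]; print("pred corners",[proj(m,[*q,.095]).round().tolist() for q in c])
h=cv2.cvtColor(cv2.GaussianBlur(im,(3,3),0),cv2.COLOR_BGR2HSV); k=cv2.morphologyEx(cv2.inRange(h,(11,50,20),(32,255,255)),cv2.MORPH_CLOSE,np.ones((9,9)))
for v in range(80,250,20):
    x=np.flatnonzero(k[v]); print(v,[(int(r[0]),int(r[-1])) for r in np.split(x,np.flatnonzero(np.diff(x)>2)+1) if len(r)>4])
for u in range(270,400,20):
    x=np.flatnonzero(k[:,u]); print(u,[(int(r[0]),int(r[-1])) for r in np.split(x,np.flatnonzero(np.diff(x)>2)+1) if len(r)>4])
E
```

```text
tool_pos: [0.5437, 0.163, 0.2178]
wrist_force: [0.9, -0.2, -0.7]
width: 0.528
tool_pos: [0.55, 0.3076, 0.2037]
wrist_force: [1.3, -0.9, 0.1]
width: 0.529
tool_pos: [0.55, 0.3058, 0.2043]
wrist_force: [0.3, -0.9, 0.3]
width: 0.527
tool_pos: [0.5501, 0.3069, 0.2054]
wrist_force: [0.0, 0.2, -0.3]
width: 0.526
shift cm [0.01 0.02 0.04] turn [-0.0019  0.0009 -0.0008]
[316. 106.]
[275. 196.]
[280. 204.]
pred corners [[275.0, 117.0], [360.0, 117.0], [348.0, 278.0], [276.0, 278.0]]
80 []
100 []
120 [(281, 337)]
140 [(280, 295), (307, 354)]
160 [(279, 294), (306, 352)]
180 [(279, 350)]
200 [(279, 349)]
220 [(278, 353)]
240 [(278, 351)]
270 []
290 [(119, 278)]
310 [(119, 278)]
330 [(131, 252)]
350 [(131, 184), (202, 263)]
370 []
390 []
```

```bash
python3 - <<'E'
from h import *
im=cv2.imread("pics/w11.png");h=cv2.cvtColor(im,cv2.COLOR_BGR2HSV)
for v in(150,190,230): print(v,[(u,)+tuple(map(int,h[v,u])) for u in list(range(270,300,3))+list(range(336,372,3))])
for u in(285,340): print(u,[(v,)+tuple(map(int,h[v,u])) for v in range(106,140,3)])
E
```

```text
150 [(270, 9, 16, 112), (273, 15, 20, 153), (276, 17, 18, 128), (279, 18, 42, 147), (282, 24, 54, 243), (285, 26, 41, 246), (288, 26, 34, 246), (291, 21, 45, 225), (294, 22, 58, 223), (297, 27, 32, 246), (336, 21, 73, 84), (339, 18, 69, 85), (342, 19, 73, 157), (345, 17, 30, 171), (348, 18, 41, 106), (351, 20, 79, 159), (354, 26, 34, 246), (357, 27, 33, 246), (360, 26, 36, 246), (363, 20, 24, 224), (366, 15, 14, 223), (369, 15, 14, 223)]
190 [(270, 17, 16, 113), (273, 15, 18, 139), (276, 13, 19, 119), (279, 18, 52, 118), (282, 19, 77, 139), (285, 20, 76, 137), (288, 20, 75, 150), (291, 23, 55, 240), (294, 26, 43, 245), (297, 26, 41, 246), (336, 20, 73, 94), (339, 19, 69, 81), (342, 18, 74, 90), (345, 20, 76, 81), (348, 20, 78, 216), (351, 25, 38, 246), (354, 25, 40, 246), (357, 22, 50, 239), (360, 17, 19, 217), (363, 15, 19, 213), (366, 17, 19, 214), (369, 17, 19, 219)]
230 [(270, 13, 16, 111), (273, 13, 16, 112), (276, 13, 20, 117), (279, 22, 76, 226), (282, 25, 58, 243), (285, 25, 53, 244), (288, 20, 75, 218), (291, 19, 71, 162), (294, 20, 82, 180), (297, 19, 72, 177), (336, 20, 71, 94), (339, 19, 69, 89), (342, 20, 74, 89), (345, 23, 65, 238), (348, 25, 49, 245), (351, 25, 50, 244), (354, 19, 35, 220), (357, 16, 18, 217), (360, 17, 19, 215), (363, 16, 20, 215), (366, 15, 19, 216), (369, 15, 19, 213)]
285 [(106, 16, 20, 213), (109, 16, 18, 218), (112, 14, 19, 149), (115, 13, 16, 110), (118, 18, 45, 124), (121, 25, 48, 244), (124, 26, 36, 246), (127, 26, 37, 246), (130, 26, 38, 246), (133, 26, 38, 246), (136, 25, 40, 246), (139, 26, 40, 246)]
340 [(106, 15, 19, 215), (109, 14, 18, 215), (112, 16, 21, 211), (115, 15, 19, 212), (118, 13, 19, 215), (121, 23, 65, 232), (124, 27, 32, 246), (127, 26, 33, 247), (130, 26, 40, 245), (133, 19, 46, 161), (136, 18, 64, 104), (139, 20, 69, 78)]
```

```bash
python3 - <<'E'
from h import *
d=np.load("w11.npz"); m=dict(d); im=cv2.imread("pics/w11.png")
L,Rr,Tt=outline(im,(284,200),range(130,245,8),range(285,355,6),27)
print(L.tolist(),Rr.tolist(),Tt.tolist())
W=[fit(np.array([onplane(m,p,.095)[:2]*1000 for p in P])) for P in(L,Rr,Tt)]
for w in W: print(w,np.degrees(np.arctan2(w[1][1],w[1][0])))
E
```

```text
[[278.5, 130.0], [278.5, 138.0], [278.5, 146.0], [277.5, 154.0], [277.5, 162.0], [277.5, 170.0], [277.5, 178.0], [277.5, 186.0], [277.5, 194.0], [277.5, 202.0], [276.5, 210.0], [276.5, 218.0], [276.5, 226.0], [276.5, 234.0], [276.5, 242.0]] [[365.5, 130.0], [364.5, 138.0], [363.5, 146.0], [362.5, 154.0], [362.5, 162.0], [361.5, 170.0], [360.5, 178.0], [359.5, 186.0], [358.5, 194.0], [357.5, 202.0], [357.5, 210.0], [356.5, 218.0], [354.5, 226.0], [354.5, 234.0], [353.5, 242.0]] [[285.0, 116.5], [291.0, 117.5], [297.0, 117.5], [303.0, 117.5], [309.0, 117.5], [315.0, 117.5], [321.0, 117.5], [327.0, 118.5], [333.0, 118.5], [339.0, 118.5], [345.0, 118.5], [351.0, 118.5]]
(array([541.5777 , 299.46564], dtype=float32), array([0.8893141 , 0.45729685], dtype=float32)) 27.212812
(array([504.19226, 359.48645], dtype=float32), array([0.8901031, 0.4557592], dtype=float32)) 27.113792
(array([469.84848, 302.89975], dtype=float32), array([-0.45512348,  0.8904283 ], dtype=float32)) 117.072876
```

```bash
python3 - <<'E'
from h import *
plan([.5491,.3097,.0735],Rdown(27.1))
E
```

```text
shift cm [-1.000e-02  3.100e-01  1.323e+01] turn [-0.0018  0.0014  0.0227]
```

```bash
(python3 -m crank '[[[0,0.31,1.5,0,0,0.0227],[0,0,2.5,0,0,0],[0,0,2.5,0,0,0],[0,0,2.5,0,0,0],[0,0,2,0,0,0],[0,0,1.2,0,0,0],[0,0,0.5,0,0,0],[0,0,0,0,0,0]]]'
python3 -m crank '[[[0,0,0,0,0,0],[0,0,0,0,0,0],[0,0,0,0,0,0]]]')| grep -E "pos|wrist|wid"
python3 - <<'E'
from h import *
plan([.5491,.3097,.0735],Rdown(27.1))
E
```

```text
tool_pos: [0.5486, 0.3094, 0.0781]
wrist_force: [-0.4, 0.5, 0.6]
width: 0.528
tool_pos: [0.5509, 0.3102, 0.0813]
wrist_force: [0.3, 0.1, 1.1]
width: 0.527
shift cm [0.18 0.04 0.78] turn [-0.0013  0.0055  0.0003]
```

```bash
(python3 -m crank '[[[0.15,0.04,0.4,0,0.005,0],[0,0,0.3,0,0,0],[0,0,0,0,0,0],[0,0,0,0,0,0],[0,0,0,0,0,0]]]'
python3 -m crank '[[[0,0,0,0,0,0],[0,0,0,0,0,0],[0,0,0,0,0,0],[0,0,0,0,0,0],[0,0,0,0,0,0],[0,0,0,0,0,0]]]' 0 50
python3 -m crank '[[[0,0,-1,0,0,0],[0,0,-1.5,0,0,0],[0,0,-2.5,0,0,0],[0,0,-4,0,0,0],[0,0,-4,0,0,0],[0,0,-4,0,0,0],[0,0,-2,0,0,0],[0,0,0,0,0,0]]]'
python3 -m crank '[[[0,0,0,0,0,0],[0,0,0,0,0,0],[0,0,0,0,0,0]]]' )| grep -E "pos|wrist|wid"
python3 - <<'E'
from h import *
T,t=tool(); im=read_camera("wrist"); m=camera_model("wrist");cv2.imwrite("pics/w12.png",im); np.savez("w12.npz",T=T,tt=t,**m)
L,Rr,Tt=outline(im,(280,200),range(150,240,10),range(290,440,15),27)
print(L.tolist(),Rr.tolist(),Tt.tolist())
for P in(L,Rr,Tt):
    w=np.array([wray(m,T,t,p,-.021)[:2]*1000 for p in P]); print(fit(w))
print([int(x) for x in cv2.cvtColor(im,cv2.COLOR_BGR2HSV)[100:140:2,340,1]])
plan(t,RT@Ro.from_rotvec([0,0,-.005]).as_matrix())
E
```

```text
tool_pos: [0.548, 0.3091, 0.0723]
wrist_force: [-0.3, 0.2, 0.1]
width: 0.524
tool_pos: [0.5483, 0.3093, 0.0726]
wrist_force: [0.7, -0.1, 1.4]
width: 0.09
tool_pos: [0.5516, 0.3111, 0.2708]
wrist_force: [0.8, 0.7, -1.1]
width: 0.096
tool_pos: [0.5469, 0.3087, 0.2593]
wrist_force: [-0.3, -0.1, -2.1]
width: 0.091
[[266.5, 150.0], [265.5, 160.0], [266.5, 170.0], [266.5, 180.0], [266.5, 190.0], [266.5, 200.0], [267.5, 210.0], [267.5, 220.0], [267.5, 230.0]] [[440.5, 150.0], [439.5, 160.0], [437.5, 170.0], [435.5, 180.0], [434.5, 190.0], [432.5, 200.0], [431.5, 210.0], [429.5, 220.0], [428.5, 230.0]] [[290.0, 127.5], [305.0, 127.5], [320.0, 127.5], [335.0, 127.5], [350.0, 127.5], [365.0, 127.5], [380.0, 127.5], [395.0, 127.5], [410.0, 127.5], [425.0, 128.5]]
(array([46.966446 , -5.9866977], dtype=float32), array([ 0.9999778 , -0.00665873], dtype=float32))
(array([46.92358, 63.39049], dtype=float32), array([ 0.9999799 , -0.00633463], dtype=float32))
(array([72.24236 , 29.607763], dtype=float32), array([-0.0041681,  0.9999913], dtype=float32))
[21, 20, 19, 19, 18, 20, 19, 20, 19, 20, 20, 20, 20, 19, 29, 76, 77, 46, 41, 41]
shift cm [ 0.01 -0.   -0.  ] turn [ 0.3705 -0.1744  0.7121]
```

```bash
(python3 -m crank '[[[0,0,0,0.0529,-0.0249,0.1017],[0,0,0,0.0529,-0.0249,0.1017],[0,0,0,0.0529,-0.0249,0.1017],[0,0,0,0.0529,-0.0249,0.1017],[0,0,0,0.0529,-0.0249,0.1017],[0,0,0,0.0529,-0.0249,0.1017],[0,0,0,0.0529,-0.0249,0.1017],[0,0,0,0,0,0]]]')| grep -E "pos|wrist|wid"
python3 - <<'E'
from h import *
at([78.3,-71.5,200],-.005)
E
```

```text
tool_pos: [0.5465, 0.3106, 0.2586]
wrist_force: [-0.4, 0.5, -1.7]
width: 0.096
now [  8.8 326.9 317.6] F board [-1.   0.8 -1.3]
shift cm [ -6.74 -39.86  11.8 ] turn [-0.0008  0.0008  0.0001]
```

```bash
(python3 -m crank '[[[-0.613,-3.62,1.07,0,0,0],[-0.613,-3.62,1.07,0,0,0],[-0.613,-3.62,1.07,0,0,0],[-0.613,-3.62,1.07,0,0,0],[-0.613,-3.62,1.07,0,0,0],[-0.613,-3.62,1.07,0,0,0],[-0.613,-3.62,1.07,0,0,0],[-0.613,-3.62,1.07,0,0,0]]]'
python3 -m crank '[[[-0.613,-3.62,1.07,0,0,0],[-0.613,-3.62,1.07,0,0,0],[-0.613,-3.62,1.07,0,0,0],[0,0,0,0,0,0],[0,0,0,0,0,0],[0,0,0,0,0,0],[0,0,0,0,0,0],[0,0,0,0,0,0]]]')| grep -E "pos|wrist|wid"
python3 - <<'E'
from h import *
at([78.3,-71.5,155],-.005)
E
```

```text
tool_pos: [0.5313, 0.0025, 0.2754]
wrist_force: [0.9, 0.1, -1.5]
width: 0.095
tool_pos: [0.5266, -0.1087, 0.2814]
wrist_force: [-0.5, 0.5, -2.4]
width: 0.092
now [ 80.5 -70.7 201.4] F board [-1.3  1.  -2. ]
shift cm [ 0.24 -0.1   4.64] turn [0.0044 0.003  0.0009]
```

```bash
(python3 -m crank '[[[0.2,-0.1,0.8,0.004,0.003,0],[0,0,1.2,0,0,0],[0,0,1.2,0,0,0],[0,0,0.8,0,0,0],[0,0,0.4,0,0,0],[0,0,0,0,0,0],[0,0,0,0,0,0],[0,0,0,0,0,0]]]'
python3 -m crank '[[[0,0,0,0,0,0],[0,0,0,0,0,0]]]')| grep -E "pos|wrist|wid"
python3 - <<'E'
from h import *
at([78.3,-71.5,150],-.005)
T,t=tool(); im=read_camera("wrist"); m=camera_model("wrist");cv2.imwrite("pics/w13.png",im); np.savez("w13.npz",T=T,tt=t,**m)
h=cv2.cvtColor(im,cv2.COLOR_BGR2HSV)
for u in(310,340,380): print(u,[(v,int(h[v,u,1]),int(h[v,u,2])) for v in range(80,136,2)])
for x,z in((-5.6,44),(.4,73.5)):
    print(x,z,proj(m,DT+DR@np.array([x,-43,z])/1000).round(1))
print("small end",proj(m,t+T@[.0719,.02,-.0224]))
E
```

```text
tool_pos: [0.5335, -0.1255, 0.2416]
wrist_force: [-0.5, 0.1, -0.8]
width: 0.093
tool_pos: [0.5336, -0.1254, 0.242]
wrist_force: [-0.1, -0.2, -2.1]
width: 0.094
now [ 79.6 -73.2 158.2] F board [-0.7  0.4 -2. ]
shift cm [0.13 0.17 0.82] turn [-0.0004  0.0017 -0.0023]
310 [(80, 14, 73), (82, 17, 75), (84, 17, 76), (86, 20, 78), (88, 17, 75), (90, 17, 75), (92, 14, 75), (94, 19, 79), (96, 17, 76), (98, 28, 109), (100, 35, 131), (102, 66, 108), (104, 78, 104), (106, 78, 104), (108, 82, 99), (110, 75, 99), (112, 78, 105), (114, 78, 104), (116, 79, 103), (118, 78, 102), (120, 78, 98), (122, 77, 86), (124, 77, 100), (126, 78, 102), (128, 78, 88), (130, 77, 80), (132, 76, 97), (134, 77, 103)]
340 [(80, 17, 74), (82, 17, 75), (84, 16, 78), (86, 17, 76), (88, 13, 76), (90, 17, 77), (92, 20, 78), (94, 17, 77), (96, 20, 77), (98, 27, 93), (100, 37, 117), (102, 67, 106), (104, 79, 106), (106, 79, 103), (108, 79, 100), (110, 81, 101), (112, 78, 104), (114, 75, 105), (116, 76, 104), (118, 80, 102), (120, 79, 97), (122, 74, 93), (124, 77, 99), (126, 80, 102), (128, 78, 88), (130, 78, 82), (132, 81, 97), (134, 79, 103)]
380 [(80, 31, 139), (82, 31, 139), (84, 31, 140), (86, 31, 140), (88, 31, 140), (90, 29, 139), (92, 31, 140), (94, 31, 139), (96, 31, 140), (98, 31, 139), (100, 33, 140), (102, 34, 137), (104, 26, 109), (106, 19, 81), (108, 20, 103), (110, 21, 147), (112, 20, 152), (114, 20, 151), (116, 21, 149), (118, 20, 151), (120, 22, 152), (122, 21, 155), (124, 23, 157), (126, 20, 153), (128, 32, 120), (130, 72, 81), (132, 81, 97), (134, 78, 104)]
-5.6 44 [318.3 100.9]
0.4 73.5 [323.  108.7]
small end [333.4206035  127.55036387]
```

```bash
(python3 -m crank '[[[0.13,0.17,0.2,0,0.0017,-0.002],[0,0,0.2,0,0,0],[0,0,0.1,0,0,0],[0,0,0,0,0,0],[0,0,0,0,0,0]]]')| grep -E "pos|wrist|wid"
python3 - <<'E'
from h import *
at([78.3,-71.5,145],-.005)
E
```

```text
tool_pos: [0.5333, -0.1252, 0.2356]
wrist_force: [-0.8, 0.3, -1.6]
width: 0.093
now [ 77.5 -71.4 152.4] F board [-1.3  0.5 -1.2]
shift cm [-0.08 -0.01  0.74] turn [-0.0006 -0.0016  0.0002]
```

```bash
(python3 -m crank '[[[-0.07,0,0.15,0,-0.0015,0],[0,0,0.15,0,0,0],[0,0,0,0,0,0]]]'
python3 -m crank '[[[0,0,0.1,0,0,0],[0,0,0.1,0,0,0],[0,0,0,0,0,0]]]'
python3 -m crank '[[[0,0,0.1,0,0,0],[0,0,0.1,0,0,0],[0,0,0,0,0,0]]]'
python3 -m crank '[[[0,0,0.1,0,0,0],[0,0,0.1,0,0,0],[0,0,0,0,0,0]]]')| grep -E "pos|wrist"
python3 - <<'E'
from h import *
at([78.3,-71.5,140],-.005)
E
```

```text
tool_pos: [0.5345, -0.1264, 0.2328]
wrist_force: [0.6, -0.2, -1.8]
tool_pos: [0.535, -0.1271, 0.2311]
wrist_force: [0.8, -0.6, -1.1]
tool_pos: [0.5353, -0.1278, 0.2293]
wrist_force: [0.7, -0.3, -2.6]
tool_pos: [0.5357, -0.1284, 0.2274]
wrist_force: [-0.3, 0.1, -1.7]
now [ 78.2 -71.4 143.3] F board [-0.8  0.5 -1.5]
shift cm [-0.01 -0.01  0.33] turn [-0.0006 -0.0001  0.0002]
```

Tool z is below the 147 mm entry with no contact so far. Continue.

```bash
(python3 -m crank '[[[0,0,0.1,0,0,0],[0,0,0.1,0,0,0],[0,0,0,0,0,0]]]'
python3 -m crank '[[[0,0,0.1,0,0,0],[0,0,0.1,0,0,0],[0,0,0,0,0,0]]]'
python3 -m crank '[[[0,0,0.15,0,0,0],[0,0,0.15,0,0,0],[0,0,0.15,0,0,0],[0,0,0,0,0,0]]]')| grep -E "pos|wrist"
python3 - <<'E'
from h import *
at([78.3,-71.5,120],-.005)
E
```

```text
tool_pos: [0.5362, -0.1291, 0.2256]
wrist_force: [-0.1, 0.1, -1.8]
tool_pos: [0.5365, -0.1298, 0.2237]
wrist_force: [-0.1, -0.5, -1.9]
tool_pos: [0.5373, -0.1313, 0.2193]
wrist_force: [0.3, 0.4, -2.0]
now [ 78.  -71.4 134.6] F board [-0.4  1.  -1.8]
shift cm [-0.03 -0.01  1.46] turn [-0.0007 -0.0005  0.0003]
```

```bash
(python3 -m crank '[[[-0.02,0,0.2,0,0,0],[0,0,0.2,0,0,0],[0,0,0.2,0,0,0],[0,0,0.2,0,0,0],[0,0,0.2,0,0,0],[0,0,0,0,0,0]]]'
python3 -m crank '[[[0,0,0.2,0,0,0],[0,0,0.2,0,0,0],[0,0,0.2,0,0,0],[0,0,0.2,0,0,0],[0,0,0.2,0,0,0],[0,0,0,0,0,0]]]'
python3 -m crank '[[[0,0,0.2,0,0,0],[0,0,0.2,0,0,0],[0,0,0.2,0,0,0],[0,0,0.2,0,0,0],[0,0,0.2,0,0,0],[0,0,0,0,0,0]]]')| grep -E "pos|wrist"
python3 - <<'E'
from h import *
at([78.3,-71.5,85],-.005)
E
```

```text
tool_pos: [0.5394, -0.1348, 0.21]
wrist_force: [-0.0, 0.5, -1.6]
tool_pos: [0.5415, -0.1381, 0.2009]
wrist_force: [-1.0, -0.0, -2.9]
tool_pos: [0.5434, -0.1415, 0.1917]
wrist_force: [-0.1, 0.3, -3.1]
now [ 78.1 -71.4 104.5] F board [-1.   1.1 -2.7]
shift cm [-0.02 -0.01  1.95] turn [-0.0007 -0.0007  0.0004]
```

```bash
(python3 -m crank '[[[0,0,0.2,0,0,0],[0,0,0.2,0,0,0],[0,0,0.2,0,0,0],[0,0,0.2,0,0,0],[0,0,0.2,0,0,0],[0,0,0,0,0,0]]]'
python3 -m crank '[[[0,0,0.2,0,0,0],[0,0,0.2,0,0,0],[0,0,0.2,0,0,0],[0,0,0.1,0,0,0],[0,0,0,0,0,0]]]'
python3 -m crank '[[[0,0,0.1,0,0,0],[0,0,0.1,0,0,0],[0,0,0,0,0,0]]]'
python3 -m crank '[[[0,0,0.1,0,0,0],[0,0,0,0,0,0]]]')| grep -E "pos|wrist"
python3 - <<'E'
from h import *
at([78.3,-71.5,80],-.005)
E
```

```text
tool_pos: [0.5454, -0.1448, 0.1825]
wrist_force: [0.6, 0.1, -1.7]
tool_pos: [0.5469, -0.1472, 0.1762]
wrist_force: [-1.1, 0.4, -2.0]
tool_pos: [0.5474, -0.1478, 0.1747]
wrist_force: [-0.6, -0.8, -1.2]
tool_pos: [0.5476, -0.1482, 0.1738]
wrist_force: [0.5, 0.3, -0.8]
now [ 78.5 -71.4  84.9] F board [ 0.2  0.6 -0.7]
shift cm [ 0.02 -0.01  0.49] turn [-0.0006  0.0001  0.0002]
```

```bash
(for i in 1; do python3 -m crank '[[[0,0,0.1,0,0,0],[0,0,0,0,0,0],[0,0,0,0,0,0]]]'
python3 -m crank '[[[0,0,0.1,0,0,0],[0,0,0,0,0,0],[0,0,0,0,0,0]]]'
python3 -m crank '[[[0,0,0.1,0,0,0],[0,0,0,0,0,0],[0,0,0,0,0,0]]]'; done)| grep -E "pos|wrist"
python3 - <<'E'
from h import *
at([78.3,-71.5,80],-.005)
E
```

```text
tool_pos: [0.5478, -0.1485, 0.1729]
wrist_force: [0.3, -0.1, -1.3]
tool_pos: [0.548, -0.1489, 0.172]
wrist_force: [-0.4, -1.7, -2.8]
tool_pos: [0.5482, -0.1492, 0.171]
wrist_force: [0.3, 0.3, -2.0]
now [ 78.5 -71.4  81.9] F board [-0.3  0.9 -1.8]
shift cm [ 0.02 -0.01  0.19] turn [-0.0006  0.0001  0.0003]
```

```bash
(for i in 1; do python3 -m crank '[[[0,0,0.1,0,0,0],[0,0,0,0,0,0],[0,0,0,0,0,0]]]'
python3 -m crank '[[[0,0,0.1,0,0,0],[0,0,0,0,0,0],[0,0,0,0,0,0]]]'
python3 -m crank '[[[0,0,0.05,0,0,0],[0,0,0,0,0,0],[0,0,0,0,0,0]]]'; done)| grep -E "pos|wrist"
python3 - <<'E'
from h import *
at([78.3,-71.5,80],-.005)
E
```

```text
tool_pos: [0.5486, -0.1496, 0.1707]
wrist_force: [-2.5, 0.2, 2.4]
tool_pos: [0.5486, -0.1501, 0.1705]
wrist_force: [-6.1, 1.9, 8.3]
tool_pos: [0.5486, -0.1503, 0.1705]
wrist_force: [-8.8, 2.3, 10.7]
now [ 78.9 -72.2  81. ] F board [-5.8 -3.3 12.3]
shift cm [0.06 0.07 0.1 ] turn [-0.0015  0.0003 -0.0007]
```

Contact is at 81 mm, exactly the predicted floor. Ease off, release and retreat.

```bash
(python3 -m crank '[[[0,0,-0.15,0,0,0],[0,0,0,0,0,0]]]'
python3 -m crank '[[[0,0,0,0,0,0],[0,0,0,0,0,0],[0,0,0,0,0,0],[0,0,0,0,0,0],[0,0,0,0,0,0],[0,0,0,0,0,0]]]' 3
python3 -m crank '[[[0,0,-1,0,0,0],[0,0,-2,0,0,0],[0,0,-3,0,0,0],[0,0,-3,0,0,0],[0,0,-2,0,0,0],[0,0,0,0,0,0],[0,0,0,0,0,0],[0,0,0,0,0,0]]]' ) | grep -E "time|pos|wrist|wid"
python3 - <<'E'
from h import *
T,t=tool(); im=read_camera("wrist"); m=camera_model("wrist");cv2.imwrite("pics/w14.png",im)
at([80,-77,190])
L,Rr,Tt=outline(im,(283,200),range(150,240,10),range(295,350,8),30)
print(L.tolist(),Rr.tolist(),Tt.tolist())
# predicted edges: small rim seated (z 103.4) centre (79.4,-42.3)
for q in((79.4,-76.3,103.4),(79.4,-8.3,103.4),(6.4,-42,103.4),(6.4,-8.3,103.4),(-5.6,-42,44),(.4,-42,74)): print(q,proj(m,DT+DR@np.array(q)/1000).round(1))
h=cv2.cvtColor(im,cv2.COLOR_BGR2HSV)
print([(v,int(h[v,330,1]),int(h[v,330,2])) for v in range(90,150,2)])
print([(u,int(h[200,u,1]),int(h[200,u,2])) for u in range(340,400,3)])
# fixed cameras: height via scene picture top edge of stack
cv2.imwrite("pics/scene1.png",read_camera("scene")); cv2.imwrite("pics/top1.png",read_camera("top"))
E
```

```text
time: 35.5
tool_pos: [0.5489, -0.1495, 0.1708]
wrist_force: [-0.7, 0.6, 1.9]
width: 0.095
time: 36.0
tool_pos: [0.5485, -0.1495, 0.1701]
wrist_force: [-0.1, -0.0, -0.4]
width: 0.347
time: 36.67
tool_pos: [0.5262, -0.1123, 0.2709]
wrist_force: [-0.3, -0.2, -0.6]
width: 0.354
now [ 77.4 -71.2 189.9] F board [ 0.5  0.2 -0.9]
shift cm [-0.26 -0.58 -0.01] turn [-0.0009 -0.0019  0.0057]
[[254.5, 150.0], [262.5, 160.0], [262.5, 170.0], [262.5, 180.0], [262.5, 190.0], [262.5, 200.0], [262.5, 210.0], [262.5, 220.0], [262.5, 230.0]] [[362.5, 150.0], [361.5, 160.0], [361.5, 170.0], [360.5, 180.0], [359.5, 190.0], [359.5, 200.0], [358.5, 210.0], [357.5, 220.0], [356.5, 230.0]] [[295.0, 101.5], [303.0, 101.5], [311.0, 101.5], [319.0, 101.5], [327.0, 101.5], [335.0, 101.5], [343.0, 101.5]]
(79.4, -76.3, 103.4) [273.9 215.6]
(79.4, -8.3, 103.4) [358.9 216. ]
(6.4, -42, 103.4) [321.1 120.9]
(6.4, -8.3, 103.4) [367.5 121.2]
(-5.6, -42, 44) [313.1 105. ]
(0.4, -42, 74) [316.7 112.1]
[(90, 17, 73), (92, 17, 75), (94, 13, 76), (96, 23, 76), (98, 17, 74), (100, 19, 80), (102, 29, 122), (104, 42, 116), (106, 75, 106), (108, 74, 104), (110, 81, 98), (112, 77, 100), (114, 75, 105), (116, 76, 104), (118, 77, 103), (120, 79, 100), (122, 80, 89), (124, 78, 104), (126, 76, 104), (128, 78, 104), (130, 78, 101), (132, 81, 101), (134, 78, 95), (136, 81, 98), (138, 81, 101), (140, 77, 99), (142, 79, 97), (144, 78, 95), (146, 79, 97), (148, 78, 98)]
[(340, 76, 67), (343, 82, 81), (346, 82, 90), (349, 81, 189), (352, 80, 213), (355, 83, 209), (358, 55, 167), (361, 21, 157), (364, 18, 155), (367, 21, 157), (370, 20, 156), (373, 20, 155), (376, 20, 153), (379, 21, 156), (382, 21, 155), (385, 20, 156), (388, 20, 154), (391, 23, 157), (394, 20, 154), (397, 17, 152)]
```

```bash
python3 -c "
from workcell import *
print(finish_job())"
```

```text
the job is handed in; nothing more can be done
None
```

I handed the job in at about 37 s. By contact height and the last wrist picture, the large basket is home in the low corner, with the medium seated in it and the small seated in that, all let go; the judge's verdict was not reported.

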